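# Pack two stacking lunch carriers in a community kitchen

## Task

Put together the two lunch carriers: in the middle of the round green board stand the steel tin, stack the brass tin on it and close that with the black-knobbed lid; in the middle of the round red board stand the white tin and close it with the red-knobbed lid. Everything must end upright and fully seated, and the amber jar must be left standing where it is.

Things in the scene. Friction and masses are not known exactly. Their poses are not given: they have to be found in the camera images.
- steel_tin: Plain dark-grey steel tin, the tallest; loose, open, straight and round, 64 mm across, 63 mm high in all, wall 4 mm (mouth 56 mm). Its tapered foot (42 mm across below, 51 mm at 8 mm up) drops into a tin's mouth; the shoulder at 8 mm up then rests on its rim. Origin: centre of the foot's underside, z up. Grip the outside wall (8 mm up to the rim). A thing seated on it has its origin 55 mm above this one.
- brass_tin: Brass-coloured tin (yellowish metal); loose, open, straight and round, 64 mm across, 53 mm high in all, wall 4 mm (mouth 56 mm). Its tapered foot (42 mm across below, 51 mm at 8 mm up) drops into a tin's mouth; the shoulder at 8 mm up then rests on its rim. Origin: centre of the foot's underside, z up. Grip the outside wall (8 mm up to the rim). A thing seated on it has its origin 45 mm above this one.
- white_tin: White enamel tin; loose, open, straight and round, 64 mm across, 53 mm high in all, wall 4 mm (mouth 56 mm). Its tapered foot (42 mm across below, 51 mm at 8 mm up) drops into a tin's mouth; the shoulder at 8 mm up then rests on its rim. Origin: centre of the foot's underside, z up. Grip the outside wall (8 mm up to the rim). A thing seated on it has its origin 45 mm above this one.
- black_knob_lid: Brass-coloured lid with a black knob; loose, round, 66 mm across. Its tapered foot (42 mm across below, 51 mm at 8 mm up) drops into a tin's mouth; the shoulder at 8 mm up then rests on its rim. Plate top at 14 mm; round upright knob 22 mm across, from 14 to 40 mm up. Origin: centre of the foot's underside, z up through the knob. Fits any of the tins.
- red_knob_lid: White lid with a red knob; loose, round, 66 mm across. Its tapered foot (42 mm across below, 51 mm at 8 mm up) drops into a tin's mouth; the shoulder at 8 mm up then rests on its rim. Plate top at 14 mm; round upright knob 22 mm across, from 14 to 40 mm up. Origin: centre of the foot's underside, z up through the knob. Fits any of the tins.
- green_board: Round green board fixed to the table, 100 mm across, 12 mm thick, flat on top. Origin: centre of its underside; its top is 12 mm above.
- red_board: Round red board fixed to the table, 100 mm across, 12 mm thick, flat on top. Origin: centre of its underside; its top is 12 mm above.
- amber_jar: Loose closed amber glass jar with a white cap, 48 mm across, 75 mm high, standing among the tins and lids; to be left alone. Origin: centre of its underside. (A third, dark wooden board of the same size as the others is not used.)

How it is judged:
At the end, for the whole second after the job is handed in: Steel tin on the green board, brass tin on it, black-knobbed lid on that; white tin on the red board, red-knobbed lid on it. Bottom tins within 15 mm of the board centres; the rest seated: centred to 6 mm, height to 4 mm. All upright to 0.08 rad and at rest (horizontal distance between steel_tin and green_board below 0.015 m and z of steel_tin in the frame of green_board between 0.008 and 0.016 m and angle between each of steel_tin, brass_tin, black_knob_lid, white_tin, red_knob_lid's own z axis and vertical below 0.08 rad and linear speed of each of steel_tin, brass_tin, black_knob_lid, white_tin, red_knob_lid below 0.02 m/s and angular speed of each of steel_tin, brass_tin, black_knob_lid, white_tin, red_knob_lid below 0.2 rad/s and horizontal distance between brass_tin and steel_tin below 0.006 m and z of brass_tin in the frame of steel_tin between 0.051 and 0.059 m and horizontal distance between black_knob_lid and brass_tin below 0.006 m and z of black_knob_lid in the frame of brass_tin between 0.041 and 0.049 m and horizontal distance between white_tin and red_board below 0.015 m and z of white_tin in the frame of red_board between 0.008 and 0.016 m and horizontal distance between red_knob_lid and white_tin below 0.006 m and z of red_knob_lid in the frame of white_tin between 0.041 and 0.049 m); the robot touches nothing.
It fails at once if the amber jar is knocked over or pushed more than 30 mm away (angle between amber_jar's own z axis and vertical above 0.4 rad or distance of amber_jar from where it was at the start of the episode above 0.03 m).
It also fails if it takes over 128 s, if anything falls off the work surface, if the arm or the gripper's body presses on something with over 40 N, if the wrist force passes 120 N, or if a joint passes its speed limit or range.

## Robot

A 6-joint arm with a two-finger parallel gripper is mounted at the origin on the work surface. World frame = base frame: x ahead of the robot, y to its left, z up, the work surface at z = 0. Lengths are in m, angles in rad, forces in N, time in s.
With the tool pointing down it reaches from about 0.35 to 0.775 m from the base axis. Payload 7.3 kg.
Tool frame: the origin (TCP) lies on the centre line of the jaws, within the pads' length; the fingertips stand robot.nose_length ahead of it and the grasp point (between the pads) is the TCP (robot.nose_length is the distance from the TCP to the fingertips, in m); z points along the fingers, y is the direction in which the jaws open and shut (so a half turn about z gives the same grasp; the last joint's range is limited). The gripper opens to 92 mm and grips with 3 to 60 N. Pads are 19 mm wide; open, the fingers measure 130 mm over their backs; the gripper's body (75 mm by 190 mm) begins 47 mm behind the grasp point.
Start: joints at [-1.466, 0.342, 1.524, -0, 1.275, -0.146], TCP at [0.13, -0.509, 0.224] pointing down, gripper open.
Joint ranges: [-2.53, 2.53], [-0.77, 2.02], [0.04, 2.7], [-1, 4.14], [0.28, 2.66], [-3.11, 3.11]. Speed limits (rad/s): [2.57, 2.57, 3.14, 3.14, 3.14, 3.14].

## Interface

Orientations are given as [roll, pitch, yaw] about the fixed x, y, z axes, in that order (R = Rz(yaw) Ry(pitch) Rx(roll)).
In Python, from cell import robot, read_camera gives the robot as it stands.
- The arm moves only by the shell command python3 -m crank 'ROWS' [FORCE]. ROWS is JSON, a list of rows, each a list of 7 numbers: the shift along the tool's x, y, z in cm, then the turn, a rotation vector about the tool's x, y, z in degrees, then the opening, from 0 (shut) to 1 (fully open). In form: [[tx, ty, tz, wx, wy, wz, jaw], ...]. A call has 1 to 5 rows; each row is the pose to reach, as a shift and turn from the pose commanded when the call began, along the tool's axes at that moment; what a row does not reach only later rows make up. A row lasts 1/8 s, in which the tool goes at most 62.5 mm and 10.7 degrees, less where a joint would pass 70% of its speed; a pose out of reach is approached as far as the arm can. A call with a gripper value outside its range is refused whole. The fingers move at their own pace and stop on an object; FORCE is the grip in N (left out, the last holds). Time passes only in rows, so rows that repeat a pose let the fingers close. It gives the time, the measured TCP pose, the force and the opening at its end, in the units of the state.
- robot.observe(): the state, without advancing time (a new reading comes with each control period).
- read_camera(name): name is "scene" or "side" or "wrist"; returns a dict with "frame" (420x560x3 uint8, red, green, blue), "intrinsics" (3x3 intrinsics, pixels), "R" (3x3) and "t" (3): a world point X has camera coordinates R X + t. Camera axes: x right, y down, z forward; pixel columns grow to the right and rows downward; lengths in m; the calibration is good to about 2 mm. The wrist camera is an equidistant fisheye: a pixel r from the principal point sees the ray r / f radians off the axis. A picture is of the moment at which its call begins. There is no depth.
- robot.hand_in(): hands the job in, once; it reports no verdict.
The state is a dict: "time": time; "qpos": joint angles; "qvel": joint speeds; "joint_efforts": joint torques, N m; "tool_pos": TCP position; "tool_rot": TCP orientation; "contact_force": force on the tool from outside, world axes, zero at the start; "torque": the same for the moment, N m; "opening": finger opening in m.
Only numpy, scipy, OpenCV 4.12 (cv2) and the standard library are available. Lean on these libraries where they do the work, as an engineer would, in place of code of your own. Each camera call takes 0.05 s, during which the arm holds its last target.

## Working session

There is one attempt and no reset: what is moved stays moved. The work goes in short steps, Python scripts to look and compute and a shell command to move; the robot and the scene stay as the last step left them, time stands still between calls to the robot, and variables do not carry over. Pictures are saved under pics/ and viewed, and the job is handed in when it is done.

```bash
ls; mkdir -p pics; python3 - <<'E'
from cell import robot, read_camera
import cv2
print(robot.observe(), robot.nose_length)
for n in("scene","side","wrist"):
    c=read_camera(n); cv2.imwrite(f"pics/{n}0.png",c["frame"][:,:,::-1]); print(n,c["intrinsics"].round(1).tolist(),c["R"].round(3).tolist(),c["t"].round(3).tolist())
E
```

```text
pics
{'time': 0.0, 'qpos': array([-1.46599748e+00,  3.42731484e-01,  1.52501812e+00,  1.75484297e-05,
        1.27540916e+00, -1.46010060e-01]), 'qvel': array([-0.00041789,  0.00111006,  0.00056796,  0.00118152,  0.00092174,
        0.00029798]), 'joint_efforts': array([ 8.57276555e-04, -4.31233120e+01, -2.44215077e+01,  7.19149341e-02,
        5.59598836e-02, -1.29457976e-04]), 'tool_pos': array([ 0.13027635, -0.50815099,  0.22314004]), 'tool_rot': array([-3.14004565e+00, -2.44457894e-04,  2.50803598e-01]), 'contact_force': array([ 0.67940113,  0.1025151 , -0.51069932]), 'torque': array([ 0.0365715 , -0.03830335, -0.02592548]), 'opening': 0.09187745524228312} 0.019
scene [[497.0, 0.0, 273.4], [0.0, 497.0, 207.3], [0.0, 0.0, 1.0]] [[-0.832, 0.554, -0.024], [0.373, 0.527, -0.764], [-0.411, -0.644, -0.645]] [0.465, -0.181, 1.333]
side [[434.8, 0.0, 286.7], [0.0, 434.8, 208.6], [0.0, 0.0, 1.0]] [[-0.98, -0.197, 0.01], [-0.151, 0.722, -0.675], [0.126, -0.664, -0.737]] [0.548, 0.12, 0.885]
wrist [[325.2, 0.0, 276.4], [0.0, 325.2, 211.6], [0.0, 0.0, 1.0]] [[0.248, -0.969, -0.001], [-0.929, -0.238, 0.285], [-0.276, -0.07, -0.959]] [-0.524, -0.035, 0.391]
```

View pics/scene0.png

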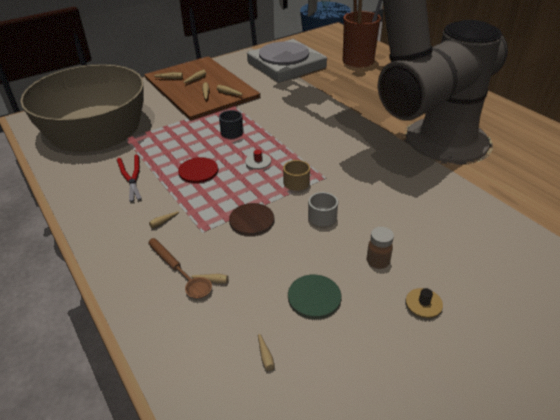

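View pics/side0.png

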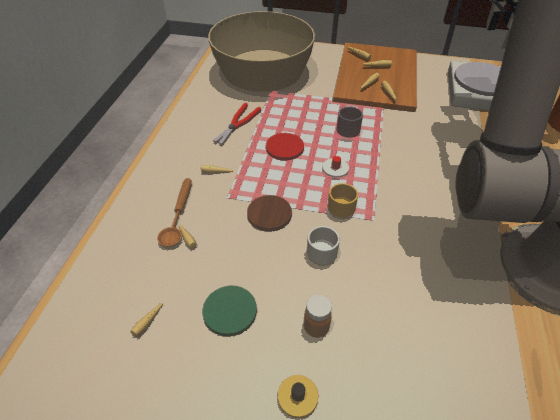

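View pics/wrist0.png

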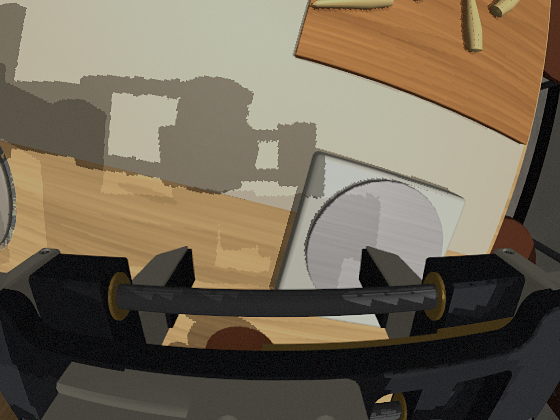

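The scene view shows the steel tin at (231,124), brass at (297,176), white at (323,210) and the jar at (380,247). The red lid is at (258,160), the black lid at (424,302), the green board at (314,295) and the red board at (198,170). I'll now measure these with masks in both views.

```bash
cat > h.py <<'E'
import numpy as np, cv2
from cell import robot, read_camera
def ray(c,u,v):
    K=c["intrinsics"]; d=np.array([(u-K[0,2])/K[0,0],(v-K[1,2])/K[1,1],1.])
    R=np.array(c["R"]);return -R.T@np.array(c["t"]), R.T@d
def onz(c,u,v,z):
    o,d=ray(c,u,v); return (o+d*(z-o[2])/d[2])
def fray(c,u,v):
    K=c["intrinsics"]; a=np.array([u-K[0,2],v-K[1,2]])/K[0,0]; r=np.hypot(*a)
    d=np.array([np.sin(r)*a[0]/r,np.sin(r)*a[1]/r,np.cos(r)]) if r>1e-9 else np.array([0,0,1.])
    R=np.array(c["R"]);return -R.T@np.array(c["t"]), R.T@d
def fonz(c,u,v,z):
    o,d=fray(c,u,v); return o+d*(z-o[2])/d[2]
def fproj(c,X):
    p=np.array(c["R"])@X+np.array(c["t"]); r=np.arctan2(np.hypot(p[0],p[1]),p[2]); h=np.hypot(p[0],p[1])+1e-12
    K=c["intrinsics"]; return K[0,2]+K[0,0]*r*p[0]/h, K[1,2]+K[0,0]*r*p[1]/h
E
python3 - <<'E'
from h import *
for n,b in(("scene",(150,80,310,260)),("side",(180,100,220,310))):
    f=cv2.imread(f"pics/{n}0.png"); x,y,w,h=b
    c=f[y:y+h,x:x+w]; c=cv2.resize(c,None,fx=min(800/w,600/h),fy=min(800/w,600/h),interpolation=cv2.INTER_CUBIC); cv2.imwrite(f"pics/{n}z.png",c); print(c.shape)
    c={k:v for k,v in read_camera(n).items()}
    hsv=cv2.cvtColor(f,cv2.COLOR_BGR2HSV)
    m={"green":((50,80,20),(95,255,140),.012),"red":((0,180,60),(8,255,255),.012),"yellow":((18,150,60),(30,255,255),None)}
    for k,(lo,hi,z) in m.items():
        M=cv2.inRange(hsv,lo,hi); nn,L,S,C=cv2.connectedComponentsWithStats(M)
        for i in range(1,nn):
            if S[i,4]>30:
                print(n,k,S[i].tolist(),C[i].round(1),onz(c,*C[i],z or .014).round(3))
E
```

```text
(600, 715, 3)
scene red [132, 155, 7, 24, 89] [135.9 166.8] [ 0.738 -0.355  0.012]
scene red [118, 159, 12, 21, 81] [122.8 169.3] [ 0.769 -0.364  0.012]
scene red [179, 158, 38, 23, 680] [197.5 169.2] [ 0.616 -0.255  0.012]
(600, 426, 3)
side green [203, 293, 47, 40, 726] [223.6 315. ] [0.627 0.246 0.012]
side red [232, 104, 28, 22, 142] [243.2 115.1] [ 0.754 -0.356  0.012]
side red [267, 134, 37, 23, 569] [284.7 144.7] [ 0.615 -0.254  0.012]
side yellow [330, 194, 20, 9, 50] [339.9 200.1] [ 0.453 -0.084  0.014]
```

View pics/scenez.png

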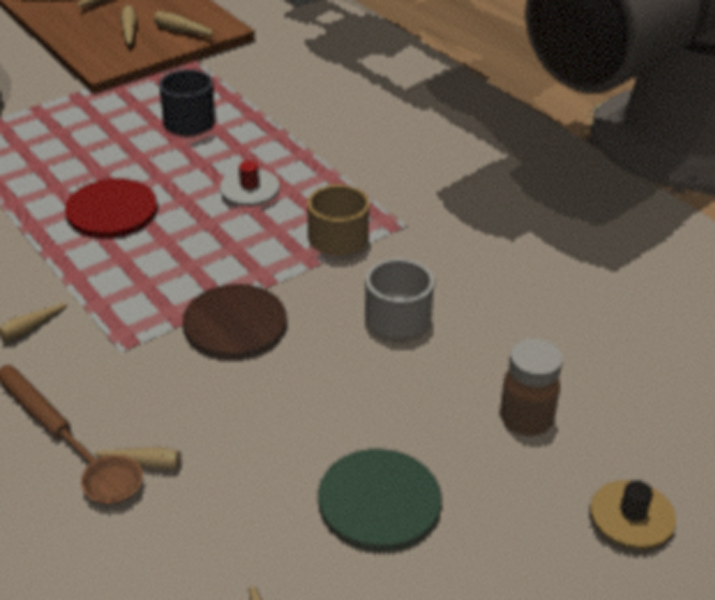

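View pics/sidez.png

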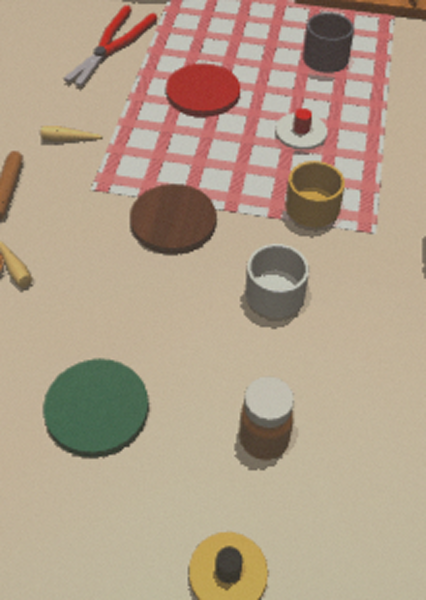

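```bash
python3 - <<'E'
from h import *
P={"steel":((187,86),(328,29),.063),"brass":((338,205),(315,179),.053),"white":((400,282),(277,269),.053),"blackplate":((633,512),(229,568),.014),"blackknob":((637,487),(229,551),.04),"redplate":((250,186),(302,129),.014),"redknob":((249,165),(302,113),.04),"green":((380,496),(96,403),.012),"red":((111,206),(203,88),.012),"jar":((537,352),(268,393),.075)}
cs=read_camera("scene");cd=read_camera("side")
for k,(a,b,z) in P.items():
    ua=(150+a[0]/2.308,80+a[1]/2.308);ub=(180+b[0]/1.9355,100+b[1]/1.9355)
    print(k,onz(cs,*ua,z).round(3),onz(cd,*ub,z).round(3))
E
```

```text
steel [ 0.461 -0.348  0.063] [ 0.463 -0.346  0.063]
brass [ 0.448 -0.067  0.053] [ 0.449 -0.071  0.053]
white [0.472 0.065 0.053] [0.473 0.066 0.053]
blackplate [0.468 0.358 0.014] [0.469 0.356 0.014]
blackknob [0.466 0.355 0.04 ] [0.47  0.352 0.04 ]
redplate [ 0.474 -0.196  0.014] [ 0.475 -0.195  0.014]
redknob [ 0.473 -0.197  0.04 ] [ 0.478 -0.195  0.04 ]
green [0.62  0.23  0.012] [0.62  0.23  0.012]
red [ 0.614 -0.254  0.012] [ 0.614 -0.251  0.012]
jar [0.453 0.223 0.075] [0.46  0.223 0.075]
```

Both views agree to within about 4 mm (jar 7 mm), and the heights and sizes fit. I'll start with the steel tin, turning the jaws to open along world x.

```bash
python3 -m crank '[[6,-1.2,0,0,0,-10,1],[12,-2.4,0,0,0,-20,1],[18,-3.6,0,0,0,-30,1],[24,-4.9,0,0,0,-40,1],[30,-6.1,0,0,0,-50,1]]' 20; cat > st.py <<'E'
import sys
from h import *
s=robot.observe(); p=s["tool_pos"]; yaw=s["tool_rot"][2]
c,n=np.cos(yaw),np.sin(yaw)
print("t",round(s["time"],2),"tcp",p.round(4),"rot",np.degrees(s["tool_rot"]).round(1),"open",round(s["opening"],4),"F",s["contact_force"].round(1))
if len(sys.argv)>3:
    d=np.array([float(v) for v in sys.argv[1:4]])-p
    print("tool cm",(100*np.array([c*d[0]+n*d[1], n*d[0]-c*d[1], -d[2]])).round(2),"wz for yaw90",round(np.degrees(yaw)-90,1))
E
python3 st.py .462 -.347 .13
```

```text
time: 0.98
tool_pos: [0.4075, -0.374, 0.224]
tool_rot: [3.141, 0.0, 1.129]
contact_force: [-0.2, -1.1, 0.6]
opening: 0.0918
t 0.97 tcp [ 0.4075 -0.374   0.224 ] rot [180.    0.   64.7] open 0.0918 F [-0.2 -1.1  0.6]
tool cm [4.77 3.78 9.4 ] wz for yaw90 -25.3
```

```bash
python3 -m crank '[[2.4,1.9,0,0,0,-10,1],[4.8,3.8,2,0,0,-20,1],[4.8,3.8,4,0,0,-25.3,1],[4.8,3.8,4,0,0,-25.3,1],[4.8,3.8,4,0,0,-25.3,1]]'; cat > w.py <<'E'
import sys
from h import *
c=read_camera("wrist"); f=c["frame"][:,:,::-1].copy(); cv2.imwrite(f"pics/{sys.argv[1]}.png",f)
# projected expected rim: x y z r
if len(sys.argv)>5:
    x,y,z,r=map(float,sys.argv[2:6])
    for k in range(0,360,10):
        u,v=fproj(c,np.array([x+r*np.cos(np.radians(k)),y+r*np.sin(np.radians(k)),z])); cv2.circle(f,(int(round(u)),int(round(v))),1,(0,0,255),-1)
    cv2.imwrite(f"pics/{sys.argv[1]}.png",f)
E
python3 w.py w1 .462 -.347 .063 .032; python3 st.py .462 -.347 .04
```

```text
time: 1.6
tool_pos: [0.4608, -0.3487, 0.1846]
tool_rot: [3.141, 0.001, 1.563]
contact_force: [-0.6, 0.3, 0.2]
opening: 0.0921
t 1.65 tcp [ 0.4609 -0.3489  0.1849] rot [1.799e+02 1.000e-01 8.950e+01] open 0.0919 F [ 0.2 -0.5 -0. ]
tool cm [ 0.19  0.11 14.49] wz for yaw90 -0.5
```

View pics/w1.png

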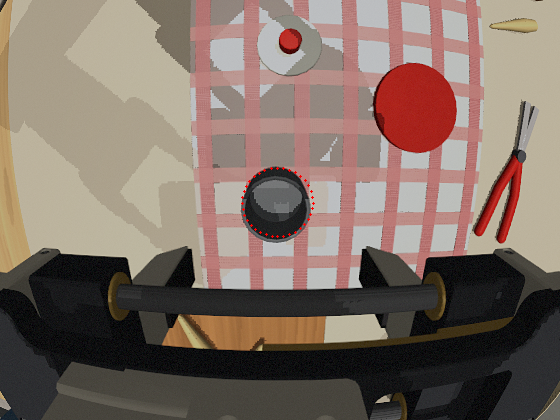

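```bash
python3 -m crank '[[0.1,0,5,0,0,0,1],[0.1,0,10,0,0,0,1],[0.1,0,13,0,0,0,1],[0.1,0,14.5,0,0,0,1],[0.1,0,14.5,0,0,0,1]]' 20;  python3 -m crank '[[0,0,0,0,0,0,0.5],[0,0,0,0,0,0,0.5],[0,0,0,0,0,0,0.5],[0,0,0,0,0,0,0.5],[0,0,0,0,0,0,0.5]]' 25;python3 -m crank '[[0,0,0,0,0,0,0.5],[0,0,0,0,0,0,0.5]]'
```

```text
time: 2.28
tool_pos: [0.4608, -0.3476, 0.039]
tool_rot: [-3.141, -0.0, 1.564]
contact_force: [-0.2, 0.6, 0.6]
opening: 0.0921
time: 2.9
tool_pos: [0.461, -0.3475, 0.0396]
tool_rot: [3.141, 0.001, 1.565]
contact_force: [-1.6, 0.8, 6.0]
opening: 0.0643
time: 3.15
tool_pos: [0.461, -0.3475, 0.0396]
tool_rot: [3.141, 0.001, 1.565]
contact_force: [-1.9, 1.4, 5.4]
opening: 0.0646
```

```bash
python3 -m crank '[[0,0,-2,0,0,0,0.5],[0,0,-5,0,0,0,0.5],[0,0,-9,0,0,0,0.5],[2,0.5,-13,0,0,0,0.5],[6,2,-16,0,0,0,0.5]]';  python3 -m crank '[[5,1.4,0,0,0,0,0.5],[11,3,0,0,0,0,0.5],[17,4.6,0,0,0,0,0.5],[23,6.2,0,0,0,0,0.5],[28,7.8,0,0,0,0,0.5]]';python3 -m crank '[[6,1.6,0,0,0,0,0.5],[12,3.2,0,0,0,0,0.5],[17,4.6,0,0,0,0,0.5],[20,5.5,0,0,0,0,0.5],[23.7,6,0,0,0,0,0.5]]'; python3 st.py .62 .23 .08; python3 w.py w2 .62 .23 .012 .05
```

```text
time: 3.78
tool_pos: [0.4811, -0.2878, 0.2002]
tool_rot: [3.141, 0.001, 1.562]
contact_force: [0.3, -0.2, -1.1]
opening: 0.0645
time: 4.4
tool_pos: [0.5608, -0.0053, 0.1985]
tool_rot: [-3.141, -0.0, 1.566]
contact_force: [0.8, -0.8, -1.4]
opening: 0.0646
time: 5.03
tool_pos: [0.6222, 0.23, 0.1979]
tool_rot: [-3.14, 0.0, 1.565]
contact_force: [1.4, -0.6, -2.1]
opening: 0.0644
t 5.03 tcp [0.6222 0.23   0.1979] rot [-179.9    0.    89.7] open 0.0644 F [ 1.4 -0.6 -2.1]
tool cm [-0.   -0.22 11.79] wz for yaw90 -0.3
```

View pics/w2.png

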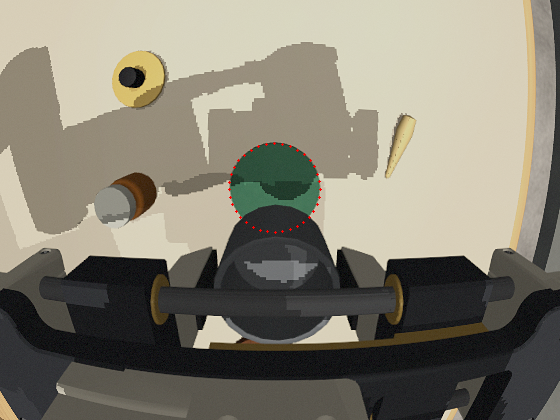

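Projecting the board estimate onto the wrist view matches the green disc, so I'll lower the tin here.

```bash
python3 -m crank '[[0,-0.2,4,0,0,0,0.5],[0,-0.2,9,0,0,0,0.5],[0,-0.2,12,0,0,0,0.5],[0,-0.2,13.5,0,0,0,0.5],[0,-0.2,14.2,0,0,0,0.5]]'; python3 -m crank '[[0,0,0.1,0,0,0,0.5],[0,0,0.3,0,0,0,0.5],[0,0,0.4,0,0,0,0.5],[0,0,0.4,0,0,0,0.5]]'; python3 st.py .62 .23 .0516
```

```text
time: 5.7
tool_pos: [0.6202, 0.2288, 0.0563]
tool_rot: [-3.141, 0.0, 1.565]
contact_force: [-0.9, 0.5, -1.1]
opening: 0.0645
time: 6.2
tool_pos: [0.6203, 0.2289, 0.0532]
tool_rot: [3.141, -0.0, 1.565]
contact_force: [0.1, -0.2, -2.0]
opening: 0.0646
t 6.2 tcp [0.6203 0.2289 0.0532] rot [180.   -0.   89.7] open 0.0646 F [ 0.1 -0.2 -2. ]
tool cm [ 0.11 -0.03  0.16] wz for yaw90 -0.3
```

```bash
python3 -m crank '[[0,0,0.1,0,0,0,0.5],[0,0,0.15,0,0,0,0.5],[0,0,0.15,0,0,0,0.5]]'; python3 -m crank '[[0,0,0.05,0,0,0,0.5],[0,0,0.05,0,0,0,1],[0,0,0.05,0,0,0,1],[0,0,0.05,0,0,0,1],[0,0,0.05,0,0,0,1]]'; python3 -m crank '[[0,0,-3,0,0,0,1],[0,0,-8,0,0,0,1],[0,0,-12,0,0,0,1],[0,0,-12,0,0,0,1]]'; python3 w.py w3 .62 .229 .075 .032;python3 st.py .449 -.069 .17
```

```text
time: 6.58
tool_pos: [0.6202, 0.2289, 0.0517]
tool_rot: [3.141, -0.0, 1.565]
contact_force: [-1.1, -0.6, 1.8]
opening: 0.0644
time: 7.2
tool_pos: [0.6201, 0.2289, 0.0506]
tool_rot: [-3.141, 0.0, 1.565]
contact_force: [1.1, -0.3, 0.4]
opening: 0.0911
time: 7.7
tool_pos: [0.6221, 0.2294, 0.175]
tool_rot: [3.134, -0.002, 1.565]
contact_force: [0.4, 0.4, -0.1]
opening: 0.0916
t 7.75 tcp [0.6208 0.2291 0.1724] rot [179.8  -0.   89.7] open 0.0921 F [-0.6 -0.2 -0.8]
tool cm [-29.91 -17.01   0.24] wz for yaw90 -0.3
```

View pics/w3.png

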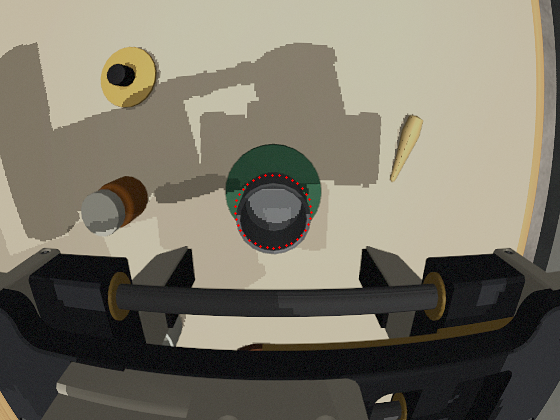

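The steel tin stands on the green board. Next is the brass tin.

```bash
python3 -m crank '[[-6,-3.4,0,0,0,0,1],[-12,-6.8,0,0,0,0,1],[-17.6,-10,0,0,0,0,1],[-23,-13.2,0,0,0,0,1],[-28,-16,0,0,0,0,1]]'; python3 -m crank '[[-1.9,-1,0,0,0,0,1],[-1.9,-1,0,0,0,0,1],[-1.9,-1,0,0,0,0,1]]'; python3 st.py .449 -.069 .035
python3 w.py w4 .449 -.069 .053 .032; python3 - <<'E'
from h import *
for n,b in(("scene",(270,230,90,90)),("side",(190,260,90,80))):
    c=read_camera(n); f=c["frame"][:,:,::-1].copy(); cv2.imwrite(f"pics/{n}1.png",f)
    x,y,w,h=b; cv2.imwrite(f"pics/{n}1z.png",cv2.resize(f[y:y+h,x:x+w],None,fx=5,fy=5,interpolation=cv2.INTER_CUBIC))
E
```

```text
time: 8.38
tool_pos: [0.4614, -0.0428, 0.1695]
tool_rot: [-3.139, -0.0, 1.565]
contact_force: [-0.3, -1.6, 0.2]
opening: 0.0919
time: 8.75
tool_pos: [0.4534, -0.0599, 0.1701]
tool_rot: [-3.141, -0.001, 1.565]
contact_force: [0.1, -0.7, 0.0]
opening: 0.0918
t 8.75 tcp [ 0.4534 -0.0599  0.1701] rot [-179.9   -0.    89.7] open 0.0918 F [ 0.1 -0.7  0. ]
tool cm [-0.92 -0.43 13.51] wz for yaw90 -0.3
```

View pics/w4.png

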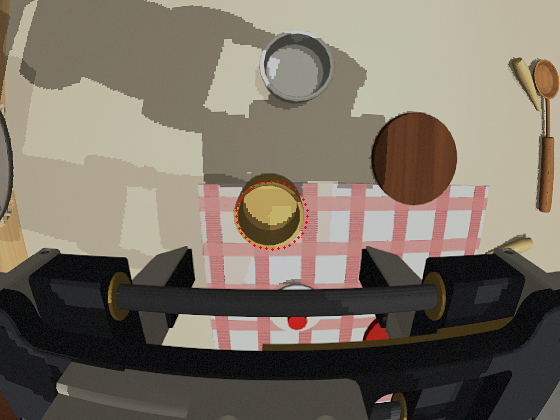

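View pics/scene1z.png

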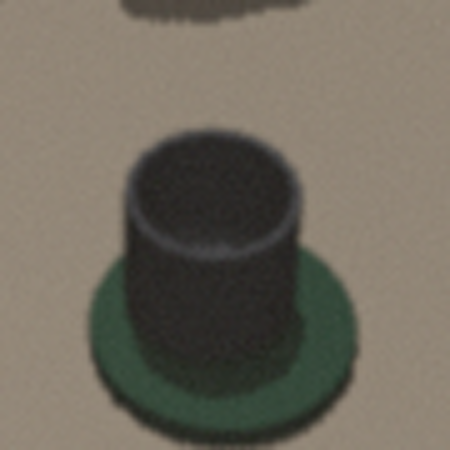

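View pics/side1z.png

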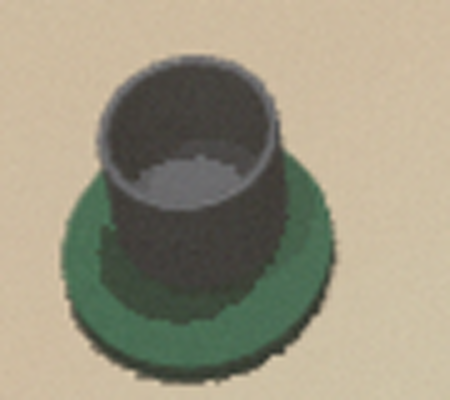

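```bash
python3 - <<'E'
from h import *
cs=read_camera("scene");cd=read_camera("side")
print(onz(cs,270+42.5,230+38.5,.075),onz(cd,190+37.4,260+26.2,.075))
E
python3 st.py .448 -.069 .035
```

```text
[0.61969285 0.22086143 0.075     ] [0.62076291 0.22268559 0.075     ]
t 9.0 tcp [ 0.4536 -0.0597  0.1706] rot [-180.    -0.    89.8] open 0.0919 F [-0.5  0.6 -0.1]
tool cm [-0.93 -0.56 13.56] wz for yaw90 -0.2
```

```bash
python3 - <<'E'
from h import *
f=cv2.imread("pics/w4.png"); cv2.imwrite("pics/w4z.png",cv2.resize(f[160:270,215:325],None,fx=5,fy=5,interpolation=cv2.INTER_CUBIC))
E
```

```text
(no output)
```

View pics/w4z.png

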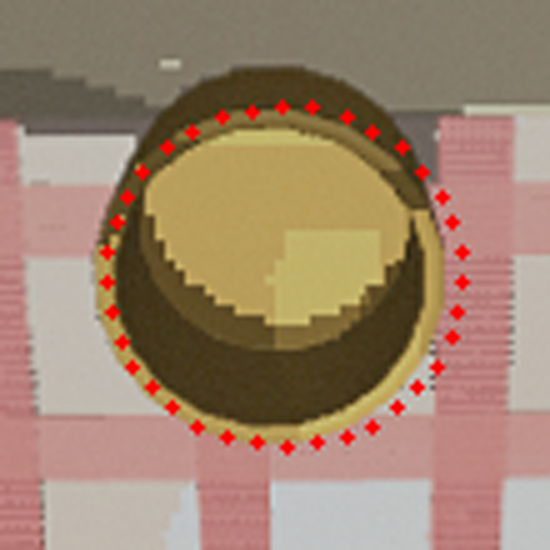

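```bash
python3 -m crank '[[-0.5,-0.3,2,0,0,0,1],[-0.9,-0.6,5,0,0,0,1],[-0.9,-0.6,10,0,0,0,1],[-0.9,-0.6,13,0,0,0,1],[-0.9,-0.6,13.7,0,0,0,1]]'; python3 -m crank '[[0,0,0,0,0,0,1],[0,0,0,0,0,0,0.5],[0,0,0,0,0,0,0.5],[0,0,0,0,0,0,0.5],[0,0,0,0,0,0,0.5]]' 25;python3 -m crank '[[0,0,0,0,0,0,0.5],[0,0,0,0,0,0,0.5]]'
```

```text
time: 9.62
tool_pos: [0.4464, -0.0687, 0.0323]
tool_rot: [-3.138, -0.001, 1.566]
contact_force: [0.1, 0.2, -0.7]
opening: 0.0922
time: 10.25
tool_pos: [0.4473, -0.0695, 0.0343]
tool_rot: [3.141, 0.0, 1.565]
contact_force: [-2.4, 0.4, 6.4]
opening: 0.063
time: 10.5
tool_pos: [0.4473, -0.0695, 0.0343]
tool_rot: [3.141, 0.0, 1.565]
contact_force: [-2.6, -0.0, 7.2]
opening: 0.063
```

```bash
python3 -m crank '[[0,0,-2,0,0,0,0.5],[0,0,-5,0,0,0,0.5],[0,0,-9,0,0,0,0.5],[1,0.5,-13,0,0,0,0.5],[4,2,-16,0,0,0,0.5]]';  python3 -m crank '[[5,3,0,0,0,0,0.5],[10,6,0,0,0,0,0.5],[15,9,0,0,0,0,0.5],[20,12,0,0,0,0,0.5],[24,14.4,0,0,0,0,0.5]]'; python3 st.py .62 .2289 .15
```

```text
time: 11.12
tool_pos: [0.4678, -0.03, 0.1955]
tool_rot: [3.14, 0.001, 1.563]
contact_force: [0.5, 0.9, -1.1]
opening: 0.0633
time: 11.75
tool_pos: [0.6135, 0.2118, 0.1931]
tool_rot: [-3.141, 0.0, 1.566]
contact_force: [0.6, -0.2, -1.3]
opening: 0.063
t 11.75 tcp [0.6135 0.2118 0.1931] rot [-180.     0.    89.7] open 0.063 F [ 0.6 -0.2 -1.3]
tool cm [1.71 0.64 4.31] wz for yaw90 -0.3
```

```bash
python3 -m crank '[[0.7,0.3,1,0,0,0,0.5],[1.3,0.6,3,0,0,0,0.5],[1.3,0.6,5,0,0,0,0.5],[1.3,0.6,5,0,0,0,0.5]]'; python3 st.py .62 .2289 .15; cat > two.py <<'E'
import sys
from h import *
X=np.array([float(v) for v in sys.argv[2:5]]); hw=50
for n in("scene","side"):
    c=read_camera(n); f=c["frame"][:,:,::-1].copy()
    p=np.array(c["R"])@X+np.array(c["t"]); p=np.array(c["intrinsics"])@p; u,v=int(p[0]/p[2])-hw,int(p[1]/p[2])-hw
    cv2.imwrite(f"pics/{sys.argv[1]}_{n}.png",cv2.resize(f[v:v+2*hw,u:u+2*hw],None,fx=5,fy=5,interpolation=cv2.INTER_CUBIC)); print(n,u,v)
E
python3 two.py b1 .62 .226 .09
```

```text
time: 12.25
tool_pos: [0.6172, 0.2211, 0.1409]
tool_rot: [-3.136, 0.002, 1.564]
contact_force: [-0.7, -0.1, -1.7]
opening: 0.0633
t 12.25 tcp [0.6172 0.2211 0.1409] rot [-1.797e+02  1.000e-01  8.960e+01] open 0.0633 F [-0.7 -0.1 -1.7]
tool cm [ 0.78  0.27 -0.91] wz for yaw90 -0.4
scene 264 214
side 176 233
```

View pics/b1_scene.png

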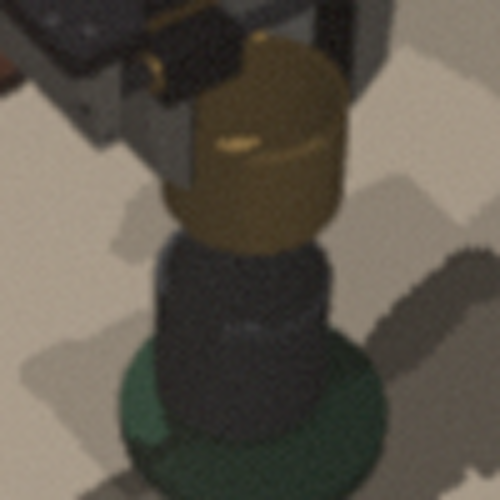

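View pics/b1_side.png

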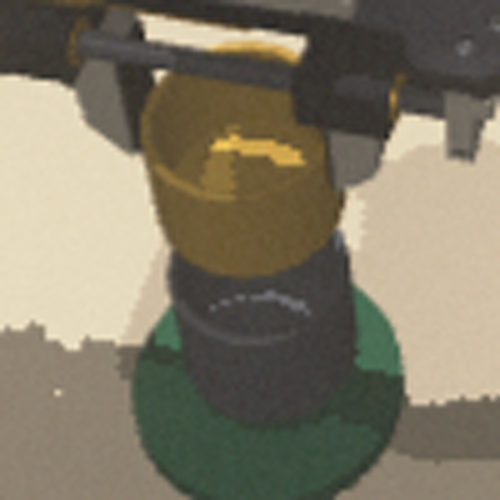

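```bash
python3 - <<'E'
from h import *
cs=read_camera("scene");cd=read_camera("side")
print(onz(cs,264+254/5-.4,214+187/5-.4,.115),onz(cd,176+251/5-.4,233+200/5-.4,.115))
print(onz(cs,312.5,268.5,.075),onz(cd,227.4,286.2,.075))
E
python3 st.py .62 .2289 .15
```

```text
[0.61536854 0.21881293 0.115     ] [0.62021907 0.22122525 0.115     ]
[0.61969285 0.22086143 0.075     ] [0.62076291 0.22268559 0.075     ]
t 12.45 tcp [0.6195 0.2221 0.1448] rot [179.9  -0.   89.6] open 0.0634 F [-0.4  0.5 -1.3]
tool cm [ 0.68  0.05 -0.52] wz for yaw90 -0.4
```

```bash
python3 -m crank '[[0.2,0.07,1,0,0,0,0.5],[0.2,0.07,2,0,0,0,0.5],[0.2,0.07,3,0,0,0,0.5],[0.2,0.07,3.3,0,0,0,0.5],[0.2,0.07,3.3,0,0,0,0.5]]'; python3 st.py .6202 .2238 .1013; python3 two.py b2 .62 .226 .09
```

```text
time: 13.08
tool_pos: [0.6196, 0.2245, 0.1104]
tool_rot: [-3.141, 0.0, 1.565]
contact_force: [-0.1, 0.7, -1.4]
opening: 0.0632
t 13.07 tcp [0.6196 0.2245 0.1104] rot [-180.     0.    89.7] open 0.0632 F [-0.1  0.7 -1.4]
tool cm [-0.07  0.06  0.91] wz for yaw90 -0.3
scene 264 214
side 176 233
```

View pics/b2_scene.png

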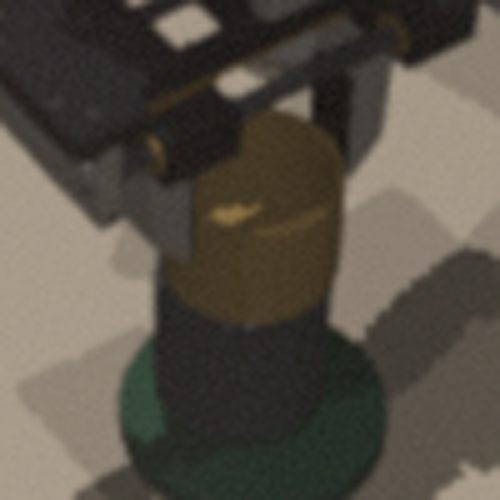

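View pics/b2_side.png

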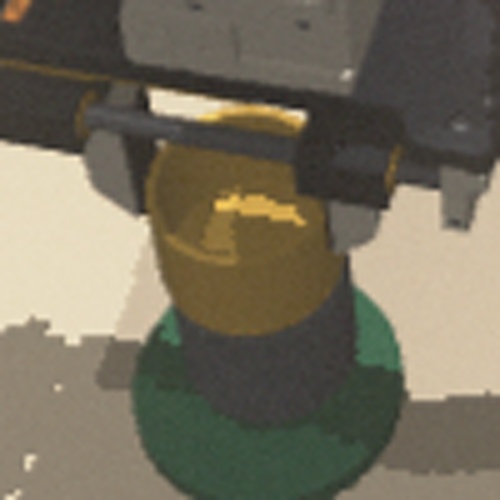

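```bash
python3 -m crank '[[0,0.03,0.2,0,0,0,0.5],[0,0.05,0.4,0,0,0,0.5],[0,0.05,0.5,0,0,0,0.5]]'; python3 -m crank '[[0,0,0.15,0,0,0,0.5],[0,0,0.25,0,0,0,0.5],[0,0,0.25,0,0,0,0.5]]'; python3 -m crank '[[0,0,0.1,0,0,0,0.5],[0,0,0.2,0,0,0,0.5],[0,0,0.2,0,0,0,0.5]]'
```

```text
time: 13.55
tool_pos: [0.6202, 0.2245, 0.1056]
tool_rot: [-3.141, 0.0, 1.565]
contact_force: [-0.3, -0.6, -1.2]
opening: 0.0633
time: 13.92
tool_pos: [0.6202, 0.2245, 0.1032]
tool_rot: [-3.141, 0.0, 1.565]
contact_force: [0.7, 0.2, -1.9]
opening: 0.0632
time: 14.3
tool_pos: [0.6204, 0.2245, 0.1015]
tool_rot: [3.141, 0.0, 1.565]
contact_force: [0.9, -0.1, 0.4]
opening: 0.0633
```

```bash
python3 -m crank '[[0,0,0.05,0,0,0,0.5],[0,0,0.05,0,0,0,0.5]]'; python3 -m crank '[[0,0,0,0,0,0,1],[0,0,0,0,0,0,1],[0,0,0,0,0,0,1],[0,0,0,0,0,0,1]]'; python3 -m crank '[[0,0,-3,0,0,0,1],[0,0,-8,0,0,0,1],[0,0,-10,0,0,0,1]]'; python3 st.py .468 .356 .17; python3 two.py b3 .62 .226 .09
```

```text
time: 14.55
tool_pos: [0.6204, 0.2245, 0.1014]
tool_rot: [3.141, 0.0, 1.565]
contact_force: [-0.4, -1.5, 5.4]
opening: 0.0634
time: 15.05
tool_pos: [0.6202, 0.2246, 0.1006]
tool_rot: [-3.141, 0.0, 1.565]
contact_force: [0.1, 0.3, -0.5]
opening: 0.0911
time: 15.42
tool_pos: [0.6214, 0.2249, 0.2043]
tool_rot: [3.137, -0.001, 1.565]
contact_force: [-0.2, 0.6, 0.1]
opening: 0.0919
t 15.43 tcp [0.6214 0.2249 0.2043] rot [ 1.797e+02 -1.000e-01  8.970e+01] open 0.0919 F [-0.2  0.6  0.1]
tool cm [ 13.02 -15.41   3.43] wz for yaw90 -0.3
scene 264 214
side 176 233
```

View pics/b3_scene.png

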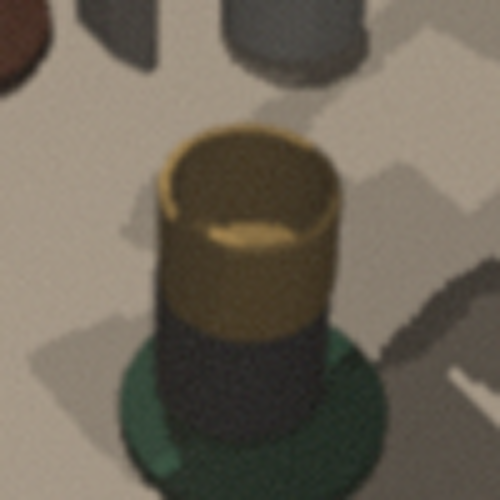

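View pics/b3_side.png

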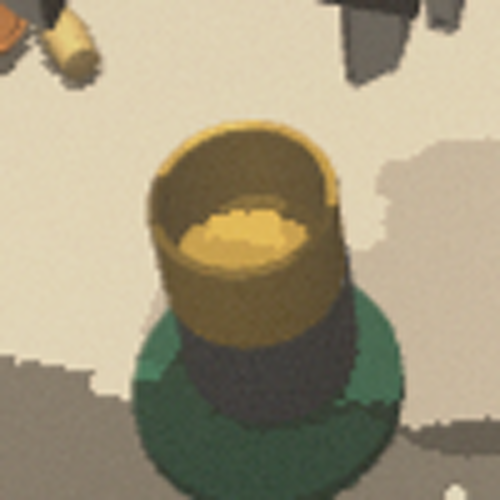

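```bash
python3 -m crank '[[3,-3.7,0,0,0,0,1],[6.5,-7.7,0,0,0,0,1],[10,-11.5,0,0,0,0,1],[13,-15.4,2,0,0,0,1],[13,-15.4,4,0,0,0,1]]'; python3 -m crank '[[0,0,0,0,0,0,1],[0,0,0,0,0,0,1]]'; python3 w.py w5 .468 .355 .014 .033;  python3 st.py .468 .355 .037; python3 - <<'E'
from h import *
c=read_camera("scene");d=read_camera("side")
print(onz(c,264+250/5-.4,214+187/5-.4,.12),onz(d,176+247/5-.4,233+198/5-.4,.12))
E
```

```text
time: 16.15
tool_pos: [0.4635, 0.3573, 0.1592]
tool_rot: [-3.139, 0.001, 1.569]
contact_force: [0.0, -0.0, -1.0]
opening: 0.0917
time: 16.4
tool_pos: [0.4675, 0.3552, 0.1607]
tool_rot: [-3.141, 0.0, 1.564]
contact_force: [-0.0, -1.2, 0.1]
opening: 0.092
t 16.45 tcp [0.4677 0.3552 0.1611] rot [180.   -0.   89.6] open 0.0919 F [ 0.  -0.2  0.3]
tool cm [-0.02  0.03 12.41] wz for yaw90 -0.4
[0.61962441 0.22189004 0.12      ] [0.62031955 0.22388931 0.12      ]
```

View pics/w5.png

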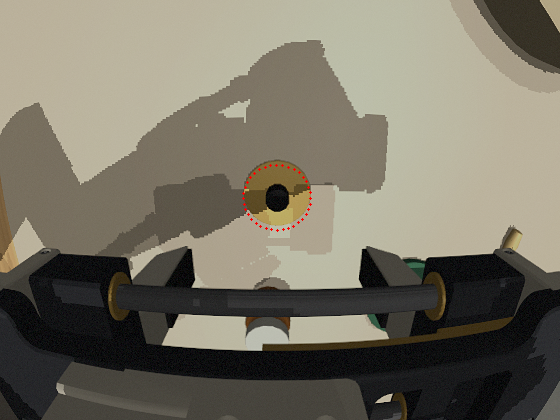

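```bash
python3 -m crank '[[0.1,0,5,0,0,0,1],[0.1,0,9,0,0,0,1],[0.1,0,11.5,0,0,0,1],[0.1,0,12.3,0,0,0,1],[0.1,0,12.3,0,0,0,1]]'; python3 -m crank '[[0,0,0,0,0,0,0.5],[0,0,0,0,0,0,0.15],[0,0,0,0,0,0,0.15],[0,0,0,0,0,0,0.15],[0,0,0,0,0,0,0.15]]' 20;python3 -m crank '[[0,0,0,0,0,0,0.15],[0,0,0,0,0,0,0.15],[0,0,0,0,0,0,0.15],[0,0,0,0,0,0,0.15]]'
```

```text
time: 17.18
tool_pos: [0.4675, 0.3565, 0.0382]
tool_rot: [3.141, -0.0, 1.565]
contact_force: [-0.3, 0.2, 0.3]
opening: 0.0921
time: 17.8
tool_pos: [0.467, 0.3565, 0.0378]
tool_rot: [3.142, 0.0, 1.565]
contact_force: [-0.1, 0.5, -0.5]
opening: 0.0462
time: 18.3
tool_pos: [0.467, 0.3564, 0.0377]
tool_rot: [-3.142, 0.0, 1.565]
contact_force: [0.9, -0.5, -0.6]
opening: 0.0141
```

The jaws closed to 14 mm, so they missed the 22 mm knob. I'll look before moving.

```bash
python3 w.py w6; python3 two.py c1 .467 .356 .03
```

```text
scene 375 245
side 249 339
```

View pics/w6.png

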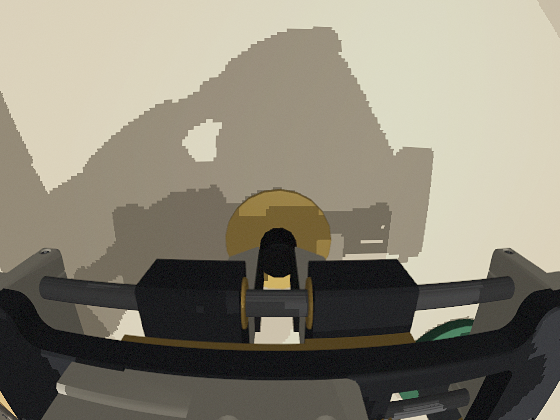

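View pics/c1_scene.png

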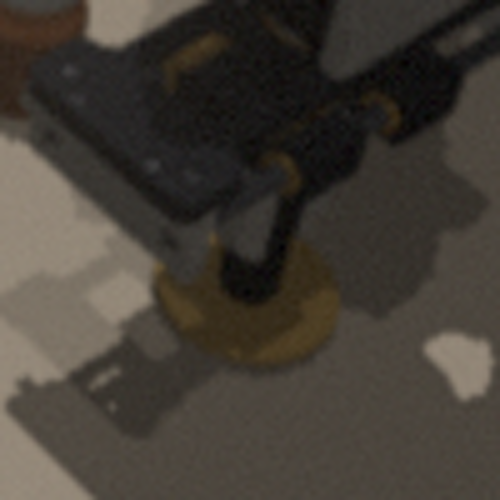

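View pics/c1_side.png

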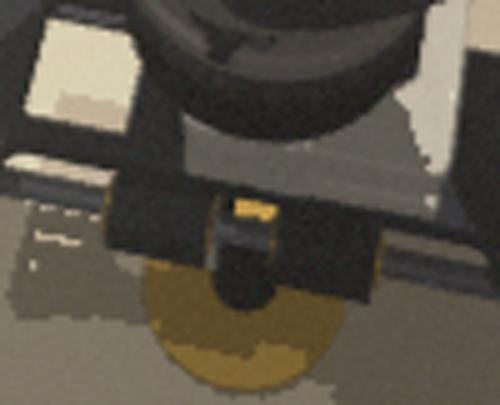

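```bash
python3 - <<'E'
import cv2
f=cv2.imread("pics/w6.png"); cv2.imwrite("pics/w6z.png",cv2.resize(f[180:350,200:360],None,fx=3.5,fy=3.5,interpolation=cv2.INTER_CUBIC))
E
```

```text
(no output)
```

View pics/w6z.png

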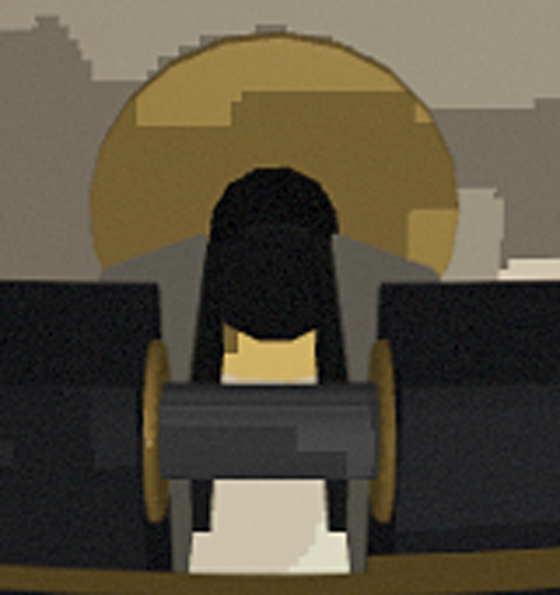

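The close-up suggests the knob may be between the pads after all. I'll close a little longer and lift gently to test.

```bash
python3 -m crank '[[0,0,0,0,0,0,0.1],[0,0,0,0,0,0,0.1],[0,0,0,0,0,0,0.1]]' 20; python3 -m crank '[[0,0,-0.5,0,0,0,0.1],[0,0,-2,0,0,0,0.1],[0,0,-4,0,0,0,0.1],[0,0,-4,0,0,0,0.1]]'; python3 w.py w7
```

```text
time: 18.82
tool_pos: [0.467, 0.3565, 0.0378]
tool_rot: [-3.142, 0.0, 1.565]
contact_force: [0.5, -0.2, -0.6]
opening: 0.0098
time: 19.32
tool_pos: [0.4683, 0.3572, 0.0802]
tool_rot: [3.138, -0.002, 1.565]
contact_force: [0.4, 0.4, 0.1]
opening: 0.0092
```

View pics/w7.png

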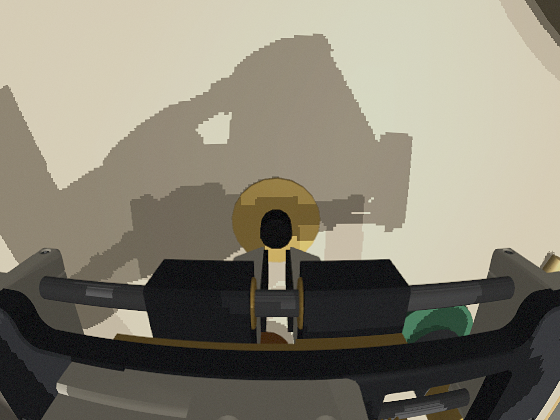

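The lid wasn't held; it slid toward +y. I'll open, back off and measure again.

```bash
python3 -m crank '[[0,0,-4,0,0,0,1],[0,0,-8,0,0,0,1],[0,0,-8,0,0,0,1],[0,0,-8,0,0,0,1],[0,0,-8,0,0,0,1]]'; python3 st.py; python3 - <<'E'
from h import *
c=read_camera("wrist"); f=c["frame"][:,:,::-1].copy()
x,y,z,r=.467,.361,.014,.033
z5=cv2.resize(f[140:270,210:350],None,fx=4,fy=4,interpolation=cv2.INTER_CUBIC)
for k in range(0,360,10):
    u,v=fproj(c,np.array([x+r*np.cos(np.radians(k)),y+r*np.sin(np.radians(k)),z])); cv2.circle(z5,(int((u+.5-210)*4),int((v+.5-140)*4)),2,(0,0,255),-1)
    u,v=fproj(c,np.array([x+.011*np.cos(np.radians(k)),y+.011*np.sin(np.radians(k)),.04])); cv2.circle(z5,(int((u+.5-210)*4),int((v+.5-140)*4)),2,(0,255,0),-1)
cv2.imwrite("pics/w8.png",z5); print(c["R"].round(4).tolist(),(-c["R"].T@c["t"]).round(4))
E
python3 two.py c2 .467 .356 .03
```

```text
time: 20.0
tool_pos: [0.4662, 0.356, 0.1562]
tool_rot: [-3.139, 0.002, 1.565]
contact_force: [0.1, -0.1, -0.6]
opening: 0.0543
t 20.0 tcp [0.4662 0.356  0.1562] rot [-1.799e+02  1.000e-01  8.970e+01] open 0.0543 F [ 0.1 -0.1 -0.6]
[[1.0, -0.0062, -0.0015], [-0.0055, -0.9576, 0.2879], [-0.0032, -0.2879, -0.9577]] [0.4672 0.4343 0.317 ]
scene 375 245
side 249 339
```

View pics/w8.png

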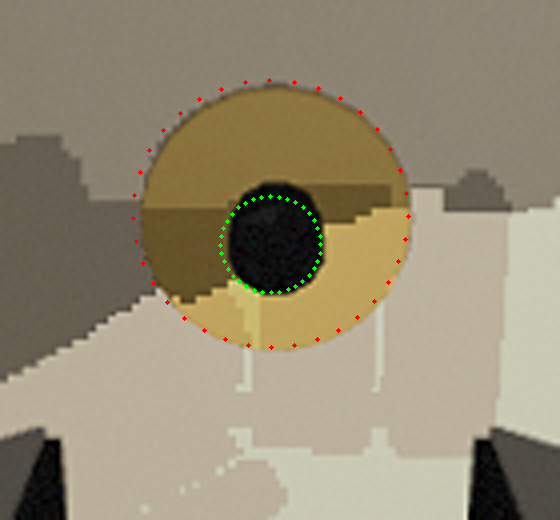

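View pics/c2_scene.png

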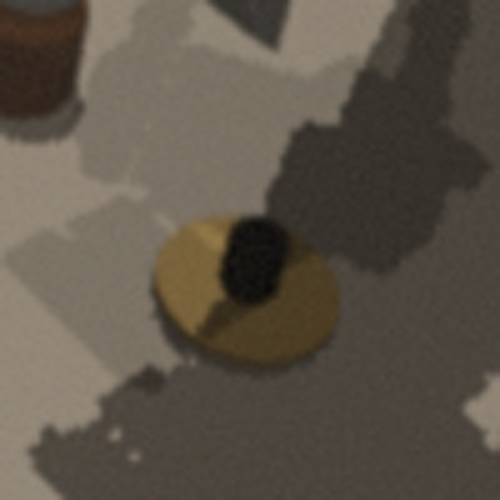

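View pics/c2_side.png

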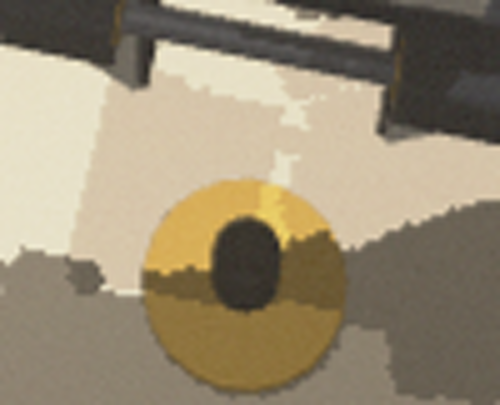

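```bash
python3 - <<'E'
from h import *
c=read_camera("scene");d=read_camera("side")
print(onz(c,375+48.9,245+57.6,.014),onz(d,249+48.4,339+56.8,.014))
s=robot.observe(); print(s["tool_pos"],s["opening"], s["qpos"])
# opened fingers in wrist frame: project TCP and tips
w=read_camera("wrist"); 
p=s["tool_pos"]
for dx in(-.046,0,.046):
  for dy in (-.0095,.0095): print(dx,dy,np.round(fproj(w,p+np.array([dx,dy,-.019]))))
cv2.imwrite("pics/w9.png",w["frame"][:,:,::-1])
E
```

```text
[0.46960042 0.35855874 0.014     ] [0.46938517 0.360321   0.014     ]
[0.46684849 0.35637555 0.15717968] 0.07445348190601149 [ 5.21599748e-01  5.12905686e-01  1.44332283e+00 -9.98175195e-05
  1.18638584e+00  5.27377830e-01]
-0.046 -0.0095 [202. 264.]
-0.046 0.0095 [200. 235.]
0 -0.0095 [276. 264.]
0 0.0095 [276. 235.]
0.046 -0.0095 [350. 263.]
0.046 0.0095 [352. 235.]
```

View pics/w9.png

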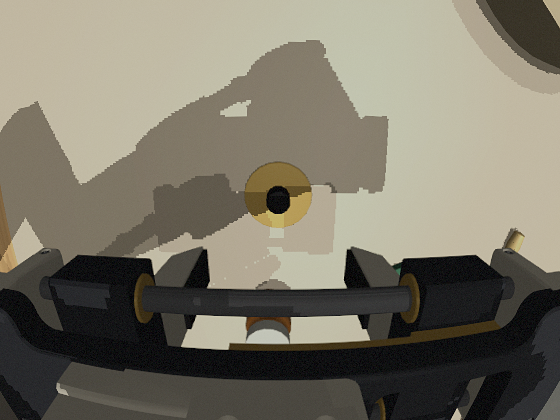

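```bash
python3 - <<'E'
from h import *
s=robot.observe(); w=read_camera("wrist"); p=s["tool_pos"]; g=s["opening"]; print(g,p)
f=w["frame"][:,:,::-1]; cv2.imwrite("pics/w10.png",cv2.resize(f[225:345,120:260],None,fx=4,fy=4)); cv2.imwrite("pics/w10b.png",cv2.resize(f[225:345,290:430],None,fx=4,fy=4))
E
```

```text
0.07845475612554872 [0.46687811 0.35642638 0.15733897]
```

View pics/w10.png

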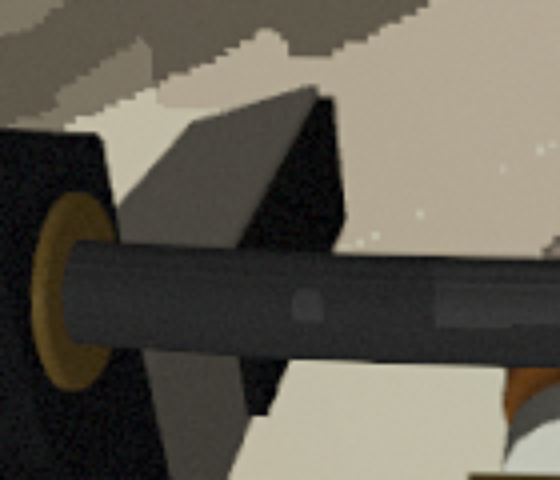

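View pics/w10b.png

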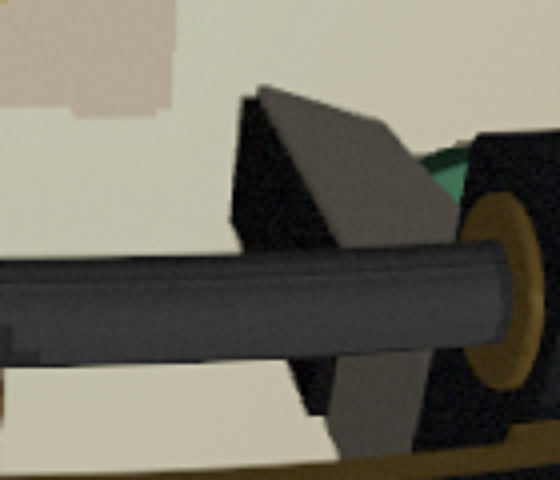

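```bash
python3 - <<'E'
from h import *
s=robot.observe(); w=read_camera("wrist"); p=s["tool_pos"]; g=s["opening"]; print(g,p)
for (u,v,sg) in ((203,249.5,-1),(206,280.5,-1),(350.7,249.5,1),(348,280,1)):
    o,d=fray(w,u,v)
    for G in (.078,.092):
        t=(p[0]+sg*G/2-o[0])/d[0]; print(u,v,G,(o+d*t-p).round(4))
E
```

```text
0.08282211094683924 [0.46693688 0.35641087 0.15747503]
203 249.5 0.078 [-0.039   0.0102  0.0038]
203 249.5 0.092 [-0.046  -0.0018 -0.024 ]
206 280.5 0.078 [-0.039  -0.0085  0.0041]
206 280.5 0.092 [-0.046  -0.0239 -0.0236]
350.7 249.5 0.078 [0.039  0.0114 0.0078]
350.7 249.5 0.092 [ 0.046  -0.0007 -0.0201]
348 280 0.078 [ 0.039  -0.0067  0.0079]
348 280 0.092 [ 0.046  -0.0221 -0.02  ]
```

Ray-casting the pad corners in the wrist image, at the reported opening, gives a pad width of 19 mm as specified. But the tips come out about 6 mm above the reported TCP instead of 19 mm below it. So the jaws closed over the top of the knob. I'll go lower in steps, watching the force.

```bash
python3 -m crank '[[0.3,0.2,5,0,0,0,1],[0.3,0.2,9,0,0,0,1],[0.3,0.2,11,0,0,0,1],[0.3,0.2,12.5,0,0,0,1],[0.3,0.2,12.5,0,0,0,1]]'; python3 -m crank '[[0,0,0.4,0,0,0,1],[0,0,0.8,0,0,0,1],[0,0,0.8,0,0,0,1]]'; python3 -m crank '[[0,0,0.3,0,0,0,1],[0,0,0.6,0,0,0,1],[0,0,0.6,0,0,0,1]]'; python3 two.py c3 .467 .356 .03; python3 w.py w11
```

```text
time: 21.02
tool_pos: [0.4686, 0.3592, 0.032]
tool_rot: [-3.14, 0.001, 1.565]
contact_force: [-0.8, -0.2, 0.1]
opening: 0.0918
time: 21.4
tool_pos: [0.469, 0.3595, 0.0249]
tool_rot: [3.141, 0.0, 1.565]
contact_force: [-0.0, -0.0, 0.3]
opening: 0.0919
time: 21.78
tool_pos: [0.4688, 0.3593, 0.0184]
tool_rot: [-3.141, 0.0, 1.565]
contact_force: [0.0, 1.0, 0.2]
opening: 0.092
scene 375 245
side 249 339
```

View pics/w11.png

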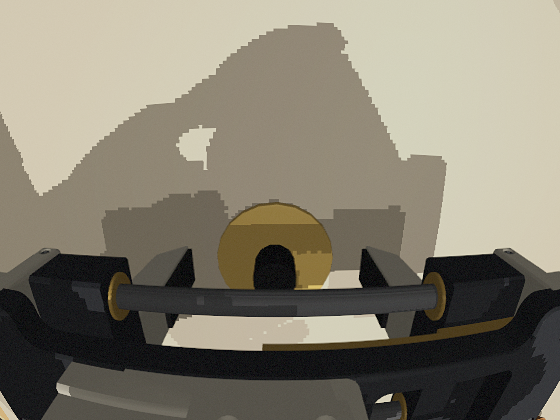

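View pics/c3_scene.png

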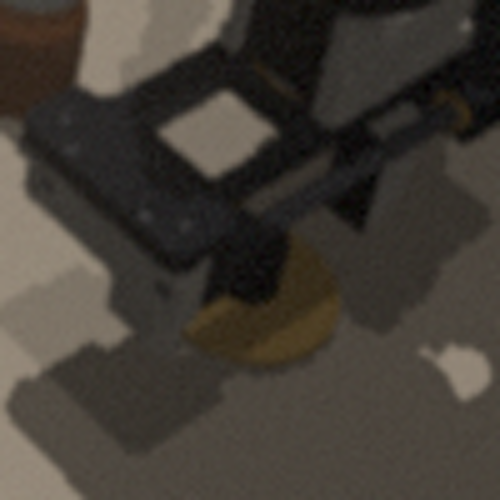

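```bash
python3 -m crank '[[0,0,0.3,0,0,0,1],[0,0,0.5,0,0,0,0.5],[0,0,0.5,0,0,0,0.15],[0,0,0.5,0,0,0,0.15],[0,0,0.5,0,0,0,0.15]]' 20; python3 -m crank '[[0,0,0,0,0,0,0.15],[0,0,0,0,0,0,0.15],[0,0,0,0,0,0,0.15],[0,0,0,0,0,0,0.15],[0,0,0,0,0,0,0.15]]'
```

```text
time: 22.55
tool_pos: [0.4691, 0.3595, 0.0138]
tool_rot: [3.141, 0.0, 1.565]
contact_force: [0.3, 0.4, -0.2]
opening: 0.0563
time: 23.18
tool_pos: [0.469, 0.3594, 0.0138]
tool_rot: [-3.142, 0.0, 1.565]
contact_force: [-0.2, 0.3, 1.5]
opening: 0.0215
```

Gripped at 21.5 mm, so I'll lift and carry it.

```bash
python3 -m crank '[[0,0,-1,0,0,0,0.15],[0,0,-4,0,0,0,0.15],[0,0,-9,0,0,0,0.15],[-1,1,-14,0,0,0,0.15],[-3,3,-18.5,0,0,0,0.15]]'; python3 -m crank '[[-2.5,3,0,0,0,0,0.15],[-5,6,0,0,0,0,0.15],[-7.5,9,0,0,0,0,0.15],[-10.5,12,0,0,0,0,0.15],[-10.5,12,0,0,0,0,0.15]]'; python3 -m crank '[[0,0,0,0,0,0,0.15],[0,0,0,0,0,0,0.15]]';  python3 st.py .620 .2235 .150
```

```text
time: 23.8
tool_pos: [0.4986, 0.3296, 0.2015]
tool_rot: [3.14, -0.001, 1.567]
contact_force: [-0.3, 0.4, -1.9]
opening: 0.0214
time: 24.42
tool_pos: [0.6199, 0.2209, 0.1988]
tool_rot: [3.141, 0.001, 1.561]
contact_force: [-1.0, 0.2, -0.8]
opening: 0.0216
time: 24.68
tool_pos: [0.6175, 0.2245, 0.1991]
tool_rot: [-3.142, -0.0, 1.566]
contact_force: [-0.1, 0.4, -1.3]
opening: 0.0213
t 24.68 tcp [0.6175 0.2245 0.1991] rot [-180.    -0.    89.7] open 0.0213 F [-0.1  0.4 -1.3]
tool cm [-0.1   0.25  4.91] wz for yaw90 -0.3
```

```bash
python3 -m crank '[[0,0.25,2,0,0,0,0.15],[0,0.25,4,0,0,0,0.15],[0,0.25,5,0,0,0,0.15],[0,0.25,5,0,0,0,0.15],[0,0.25,5,0,0,0,0.15]]'; python3 st.py .620 .2235 .150; python3 two.py d1 .62 .226 .11
```

```text
time: 25.3
tool_pos: [0.6211, 0.2239, 0.1498]
tool_rot: [3.14, -0.0, 1.565]
contact_force: [-0.2, 0.1, -0.7]
opening: 0.0212
t 25.3 tcp [0.6211 0.2239 0.1498] rot [179.9  -0.   89.7] open 0.0212 F [-0.2  0.1 -0.7]
tool cm [-0.04 -0.11 -0.02] wz for yaw90 -0.3
scene 264 206
side 175 226
```

View pics/d1_scene.png

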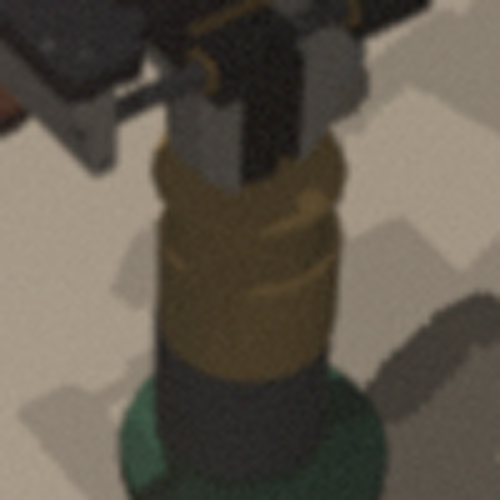

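View pics/d1_side.png

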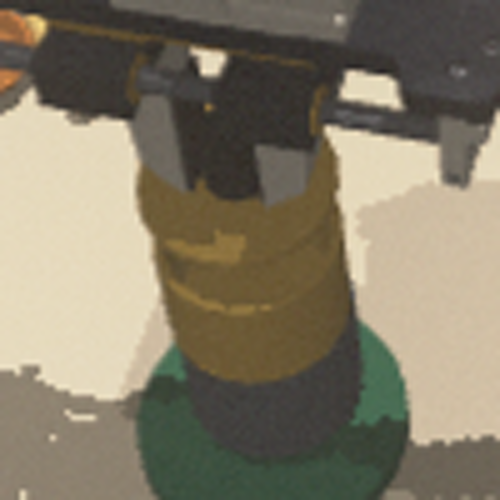

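```bash
python3 -m crank '[[0,-0.15,0.5,0,0,0,0.15],[0,-0.15,1,0,0,0,0.15],[0,-0.15,1.3,0,0,0,0.15],[0,-0.15,1.6,0,0,0,0.15],[0,-0.15,1.6,0,0,0,0.15]]'; python3 -m crank '[[0,0,0.2,0,0,0,0.15],[0,0,0.4,0,0,0,0.15],[0,0,0.5,0,0,0,0.15],[0,0,0.5,0,0,0,0.15]]';python3 -m crank '[[0,0,0.1,0,0,0,0.15],[0,0,0.2,0,0,0,0.15],[0,0,0.25,0,0,0,0.15],[0,0,0.25,0,0,0,0.15]]'
```

```text
time: 26.02
tool_pos: [0.6191, 0.2235, 0.1324]
tool_rot: [-3.141, 0.0, 1.565]
contact_force: [-0.3, 0.1, -1.3]
opening: 0.0214
time: 26.52
tool_pos: [0.6192, 0.2236, 0.1277]
tool_rot: [-3.141, 0.0, 1.565]
contact_force: [0.3, 0.6, -0.7]
opening: 0.0214
time: 27.02
tool_pos: [0.6194, 0.2237, 0.1257]
tool_rot: [3.141, -0.0, 1.565]
contact_force: [-1.0, -0.5, 3.2]
opening: 0.0216
```

Contact comes at 0.1257, and 0.1258 was expected, so the lid is seated. I'll release it and move to the white tin.

```bash
python3 -m crank '[[0,0,0,0,0,0,0.6],[0,0,0,0,0,0,1],[0,0,0,0,0,0,1],[0,0,0,0,0,0,1]]'; python3 -m crank '[[0,0,-3,0,0,0,1],[0,0,-7,0,0,0,1],[0,0,-10,0,0,0,1]]'; python3 st.py .472 .0655 .17; python3 two.py d2 .62 .226 .11
```

```text
time: 27.52
tool_pos: [0.6192, 0.2236, 0.1252]
tool_rot: [-3.141, 0.0, 1.565]
contact_force: [-0.0, 0.1, -0.2]
opening: 0.0569
time: 27.9
tool_pos: [0.6195, 0.2237, 0.2271]
tool_rot: [3.14, -0.0, 1.565]
contact_force: [0.2, 0.2, 0.4]
opening: 0.0867
t 27.9 tcp [0.6195 0.2237 0.2271] rot [179.9  -0.   89.7] open 0.0867 F [0.2 0.2 0.4]
tool cm [-15.9  -14.66   5.71] wz for yaw90 -0.3
scene 264 206
side 175 226
```

View pics/d2_scene.png

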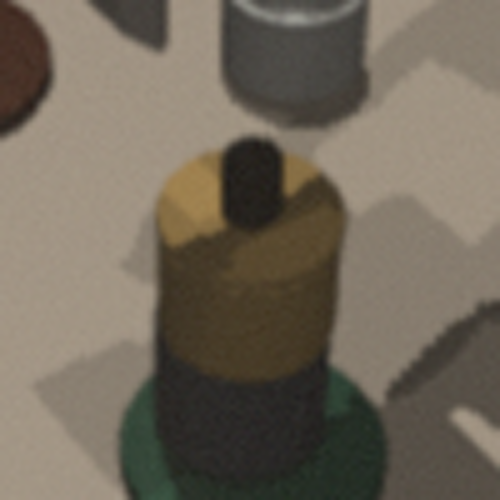

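View pics/d2_side.png

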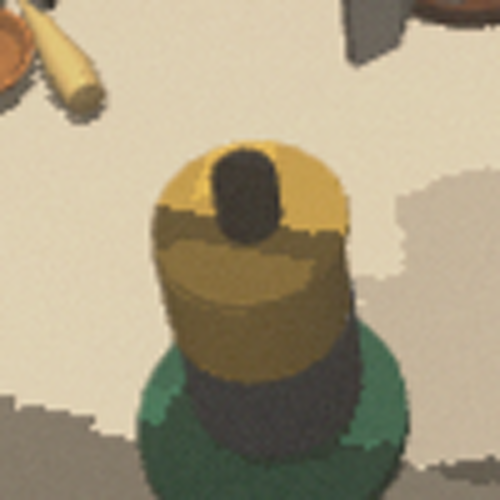

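```bash
python3 -m crank '[[-4,-3.7,0,0,0,0,1],[-8,-7.4,0,0,0,0,1],[-12,-11,1,0,0,0,1],[-15.9,-14.7,3,0,0,0,1],[-15.9,-14.7,6,0,0,0,1]]'; python3 -m crank '[[0,0,0,0,0,0,1],[0,0,0,0,0,0,1]]'; python3 st.py .471 .0655 .02; python3 w.py w12 .472 .0655 .053 .032; python3 -c "
import cv2
f=cv2.imread('pics/w12.png'); cv2.imwrite('pics/w12z.png',cv2.resize(f[160:270,215:325],None,fx=5,fy=5,interpolation=cv2.INTER_CUBIC))"
```

```text
time: 28.62
tool_pos: [0.4689, 0.0636, 0.1647]
tool_rot: [-3.141, 0.001, 1.562]
contact_force: [0.5, 0.4, 0.0]
opening: 0.092
time: 28.88
tool_pos: [0.4719, 0.0657, 0.1657]
tool_rot: [3.141, 0.0, 1.565]
contact_force: [-0.1, 0.1, 0.8]
opening: 0.0918
t 28.88 tcp [0.4719 0.0657 0.1657] rot [180.    0.   89.7] open 0.0918 F [-0.1  0.1  0.8]
tool cm [-0.02 -0.09 14.57] wz for yaw90 -0.3
```

View pics/w12z.png

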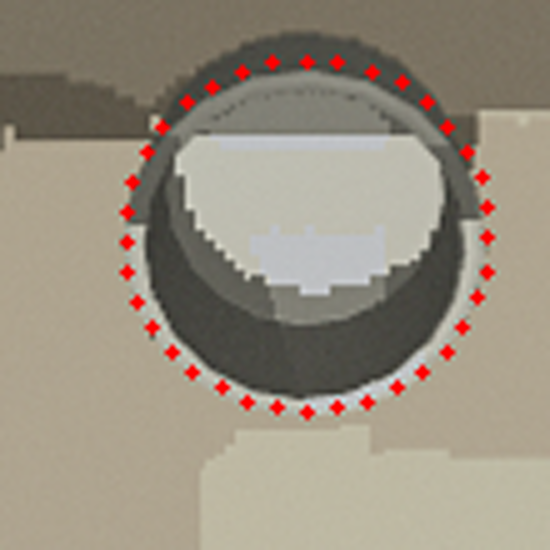

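```bash
python3 -m crank '[[0,0,5,0,0,0,1],[0,0,10,0,0,0,1],[0,0,13,0,0,0,1],[0,0,14.3,0,0,0,1],[0,0,14.3,0,0,0,1]]'; python3 -m crank '[[0,0,0,0,0,0,1],[0,0,0,0,0,0,0.5],[0,0,0,0,0,0,0.5],[0,0,0,0,0,0,0.5],[0,0,0,0,0,0,0.5]]' 25;python3 -m crank '[[0,0,0,0,0,0,0.5],[0,0,0,0,0,0,0.5]]'
```

```text
time: 29.55
tool_pos: [0.4718, 0.0657, 0.0224]
tool_rot: [-3.142, 0.0, 1.565]
contact_force: [-0.2, -0.0, 0.7]
opening: 0.092
time: 30.18
tool_pos: [0.4714, 0.0654, 0.0225]
tool_rot: [3.141, 0.0, 1.565]
contact_force: [-0.5, 0.1, 3.1]
opening: 0.0622
time: 30.42
tool_pos: [0.4714, 0.0654, 0.0225]
tool_rot: [3.141, 0.0, 1.565]
contact_force: [-1.0, -0.3, 5.6]
opening: 0.0622
```

```bash
python3 -m crank '[[0,0,-2,0,0,0,0.5],[0,0,-5,0,0,0,0.5],[0,0,-9,0,0,0,0.5],[-2,1,-12,0,0,0,0.5],[-5,2.5,-15,0,0,0,0.5]]';  python3 -m crank '[[-5,2.2,0,0,0,0,0.5],[-10.5,4.6,0,0,0,0,0.5],[-16,7,0,0,0,0,0.5],[-21.5,9.5,0,0,0,0,0.5],[-26,11.7,0,0,0,0,0.5]]'; python3 -m crank '[[-0.8,0.1,0,0,0,0,0.5],[-0.8,0.1,0,0,0,0,0.5],[-0.8,0.1,0,0,0,0,0.5]]'; python3 st.py .614 -.252 .0345; python3 w.py w13 .614 -.2525 .012 .05
```

```text
time: 31.05
tool_pos: [0.4957, 0.0154, 0.173]
tool_rot: [-3.141, -0.0, 1.567]
contact_force: [0.9, 0.5, -1.0]
opening: 0.062
time: 31.68
tool_pos: [0.6117, -0.2476, 0.1712]
tool_rot: [-3.14, -0.001, 1.564]
contact_force: [0.9, -0.1, -0.8]
opening: 0.0626
time: 32.05
tool_pos: [0.6122, -0.2519, 0.1722]
tool_rot: [-3.141, -0.001, 1.566]
contact_force: [0.1, -0.0, -1.1]
opening: 0.0624
t 32.05 tcp [ 0.6122 -0.2519  0.1722] rot [-180.    -0.    89.7] open 0.0624 F [ 0.1 -0.  -1.1]
tool cm [-1.000e-02  1.800e-01  1.377e+01] wz for yaw90 -0.3
```

View pics/w13.png

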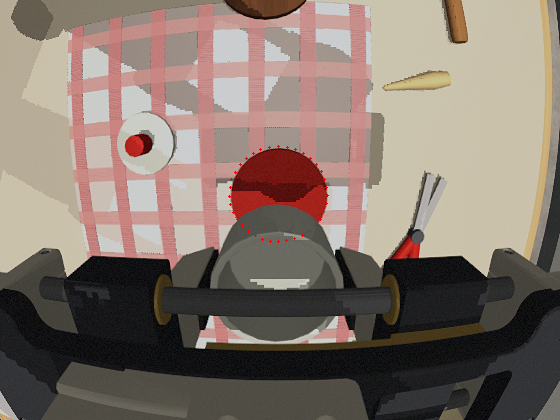

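```bash
python3 -m crank '[[0,0.15,5,0,0,0,0.5],[0,0.15,9,0,0,0,0.5],[0,0.15,12,0,0,0,0.5],[0,0.15,13.2,0,0,0,0.5],[0,0.15,13.2,0,0,0,0.5]]'; python3 -m crank '[[0,0,0.2,0,0,0,0.5],[0,0,0.4,0,0,0,0.5],[0,0,0.4,0,0,0,0.5]]';python3 -m crank '[[0,0,0.1,0,0,0,0.5],[0,0,0.15,0,0,0,0.5],[0,0,0.15,0,0,0,0.5]]'
```

```text
time: 32.72
tool_pos: [0.614, -0.2528, 0.0404]
tool_rot: [-3.141, -0.0, 1.566]
contact_force: [-0.6, 0.1, -1.7]
opening: 0.0625
time: 33.1
tool_pos: [0.6142, -0.2535, 0.0368]
tool_rot: [3.141, 0.0, 1.565]
contact_force: [0.0, 0.7, -1.8]
opening: 0.0621
time: 33.48
tool_pos: [0.6139, -0.2534, 0.0347]
tool_rot: [-3.141, 0.0, 1.565]
contact_force: [0.5, 0.3, -2.0]
opening: 0.0619
```

```bash
python3 -m crank '[[0,0,0.08,0,0,0,0.5],[0,0,0.08,0,0,0,0.5]]'; python3 -m crank '[[0,0,0,0,0,0,1],[0,0,0,0,0,0,1],[0,0,0,0,0,0,1],[0,0,0,0,0,0,1],[0,0,0,0,0,0,1]]'; python3 -m crank '[[0,0,-3,0,0,0,1],[0,0,-8,0,0,0,1],[0,0,-13,0,0,0,1]]'; python3 st.py .474 -.1955 .15; python3 two.py e1 .614 -.2525 .06
```

```text
time: 33.72
tool_pos: [0.614, -0.2534, 0.0346]
tool_rot: [3.141, 0.0, 1.565]
contact_force: [-2.6, 0.7, 3.3]
opening: 0.062
time: 34.35
tool_pos: [0.614, -0.2534, 0.034]
tool_rot: [3.142, 0.0, 1.565]
contact_force: [-0.2, 1.1, 0.0]
opening: 0.0919
time: 34.72
tool_pos: [0.6138, -0.2533, 0.1652]
tool_rot: [-3.141, -0.0, 1.565]
contact_force: [0.3, 0.2, 0.1]
opening: 0.0919
t 34.73 tcp [ 0.6138 -0.2533  0.1652] rot [-180.    -0.    89.7] open 0.0919 F [0.3 0.2 0.1]
tool cm [  5.7  -14.01   1.52] wz for yaw90 -0.3
scene 146 103
side 235 80
```

View pics/e1_scene.png

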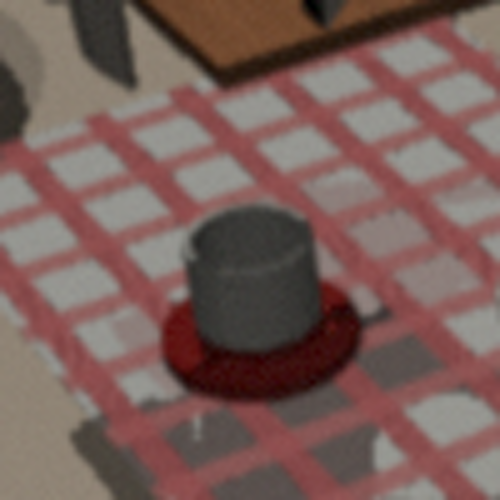

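View pics/e1_side.png

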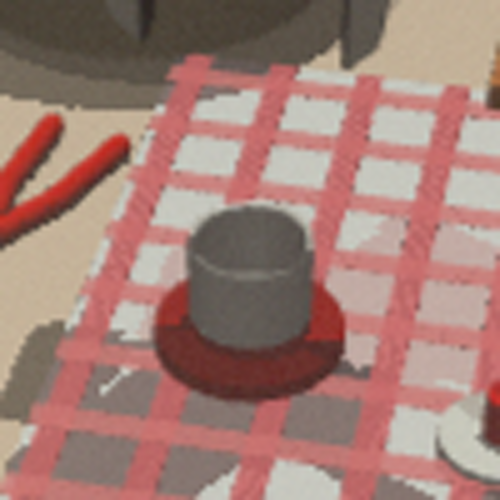

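The white tin stands near the centre of the red board. Next is the red-knobbed lid.

```bash
python3 -m crank '[[2,-5,0,0,0,0,1],[4,-10,0,0,0,0,1],[5.7,-14,0.5,0,0,0,1],[5.7,-14,0.5,0,0,0,1],[5.7,-14,0.5,0,0,0,1]]'; python3 st.py .474 -.1955 .0138; python3 - <<'E'
from h import *
c=read_camera("wrist"); f=c["frame"][:,:,::-1].copy()
x,y,z,r=.474,-.1955,.014,.033
z5=cv2.resize(f[140:270,210:350],None,fx=4,fy=4,interpolation=cv2.INTER_CUBIC)
for k in range(0,360,10):
    u,v=fproj(c,np.array([x+r*np.cos(np.radians(k)),y+r*np.sin(np.radians(k)),z])); cv2.circle(z5,(int((u+.5-210)*4),int((v+.5-140)*4)),2,(0,0,255),-1)
    u,v=fproj(c,np.array([x+.011*np.cos(np.radians(k)),y+.011*np.sin(np.radians(k)),.04])); cv2.circle(z5,(int((u+.5-210)*4),int((v+.5-140)*4)),2,(0,255,0),-1)
cv2.imwrite("pics/w14.png",z5)
c=read_camera("scene");d=read_camera("side")
print(onz(c,146+252/5-.4,103+238/5-.4,.065),onz(d,235+250/5-.4,80+243/5-.4,.065))
E
```

```text
time: 35.45
tool_pos: [0.4753, -0.1961, 0.1593]
tool_rot: [3.14, 0.001, 1.565]
contact_force: [1.3, -0.6, 0.6]
opening: 0.0917
t 35.45 tcp [ 0.4753 -0.1961  0.1593] rot [1.799e+02 1.000e-01 8.970e+01] open 0.0917 F [ 1.3 -0.6  0.6]
tool cm [ 0.06 -0.13 14.55] wz for yaw90 -0.3
[ 0.61094108 -0.25763005  0.065     ] [ 0.61563625 -0.25303475  0.065     ]
```

View pics/w14.png

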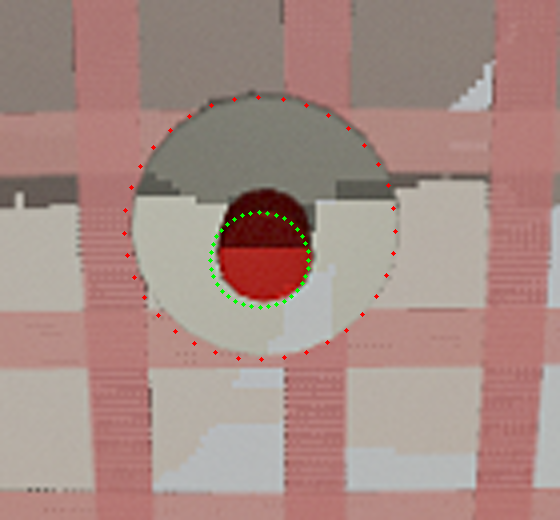

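```bash
python3 -m crank '[[0.1,0,5,0,0,0,1],[0.1,0,9,0,0,0,1],[0.1,0,12.5,0,0,0,1],[0.1,0,13.8,0,0,0,1],[0.1,0,13.8,0,0,0,1]]'; python3 st.py .475 -.1945 .0138
```

```text
time: 36.22
tool_pos: [0.4745, -0.1947, 0.0206]
tool_rot: [-3.141, -0.0, 1.565]
contact_force: [0.1, -0.8, 0.0]
opening: 0.0919
t 36.23 tcp [ 0.4745 -0.1947  0.0206] rot [-179.9   -0.    89.7] open 0.0919 F [ 0.1 -0.8  0. ]
tool cm [0.02 0.05 0.68] wz for yaw90 -0.3
```

```bash
python3 -m crank '[[0,0,0.4,0,0,0,1],[0,0,0.65,0,0,0,0.5],[0,0,0.65,0,0,0,0.15],[0,0,0.65,0,0,0,0.15],[0,0,0.65,0,0,0,0.15]]' 20; python3 -m crank '[[0,0,0,0,0,0,0.15],[0,0,0,0,0,0,0.15],[0,0,0,0,0,0,0.15],[0,0,0,0,0,0,0.15],[0,0,0,0,0,0,0.15]]'
```

```text
time: 36.85
tool_pos: [0.4744, -0.1946, 0.0147]
tool_rot: [3.141, 0.0, 1.565]
contact_force: [-0.5, -0.6, -0.3]
opening: 0.0568
time: 37.48
tool_pos: [0.4744, -0.1946, 0.0145]
tool_rot: [3.142, 0.0, 1.565]
contact_force: [-0.5, -0.3, -0.3]
opening: 0.0217
```

```bash
python3 -m crank '[[0,0,-1,0,0,0,0.15],[0,0,-4,0,0,0,0.15],[0,0,-9,0,0,0,0.15],[0,0,-14,0,0,0,0.15],[-1,3,-14.5,0,0,0,0.15]]'; python3 -m crank '[[-2,3,0,0,0,0,0.15],[-4,7,0,0,0,0,0.15],[-4.9,11,0,0,0,0,0.15],[-4.9,11,3,0,0,0,0.15],[-4.9,11,5.5,0,0,0,0.15]]'; python3 -m crank '[[0,0,0,0,0,0,0.15],[0,0,0,0,0,0,0.15]]';  python3 st.py .614 -.2537 .095; python3 two.py e2 .614 -.2525 .06
```

```text
time: 38.1
tool_pos: [0.5052, -0.2053, 0.1647]
tool_rot: [3.135, 0.004, 1.565]
contact_force: [0.1, -0.1, -1.2]
opening: 0.0217
time: 38.72
tool_pos: [0.614, -0.2542, 0.1038]
tool_rot: [-3.141, -0.0, 1.565]
contact_force: [-0.6, -0.2, -0.0]
opening: 0.0213
time: 38.98
tool_pos: [0.6145, -0.2547, 0.106]
tool_rot: [3.14, 0.001, 1.565]
contact_force: [0.1, -0.2, -0.4]
opening: 0.0215
t 38.98 tcp [ 0.6145 -0.2547  0.106 ] rot [1.799e+02 1.000e-01 8.970e+01] open 0.0215 F [ 0.1 -0.2 -0.4]
tool cm [ 0.1  -0.05  1.1 ] wz for yaw90 -0.3
scene 146 103
side 235 80
```

View pics/e2_scene.png

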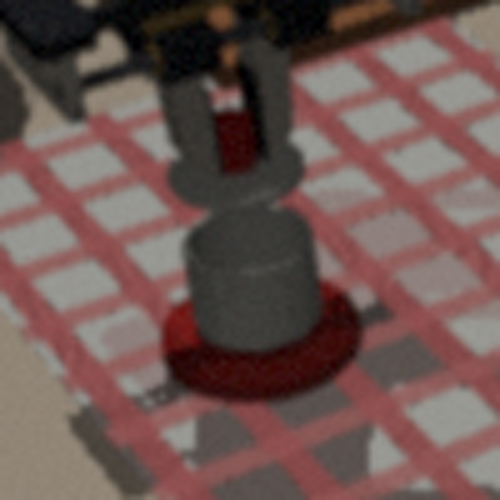

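View pics/e2_side.png

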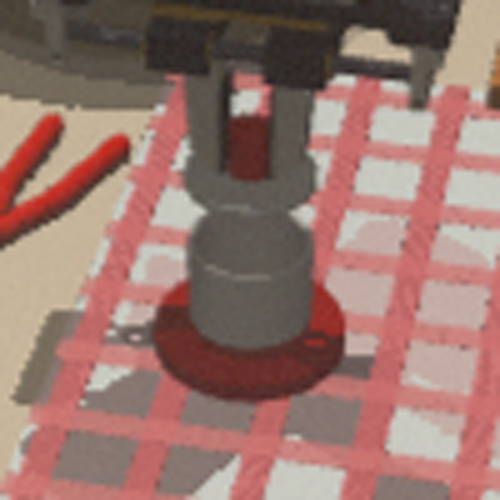

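```bash
python3 - <<'E'
from h import *
c=read_camera("scene");d=read_camera("side")
print("lid",onz(c,146+236/5-.4,103+171/5-.4,.0995),onz(d,235+251/5-.4,80+176/5-.4,.0995))
print("tin",onz(c,146+252/5-.4,103+238/5-.4,.065),onz(d,235+250/5-.4,80+243/5-.4,.065))
P=np.array([.614,-.2535,0])
for cc,n,o in((c,"sc",(146,103)),(d,"si",(235,80))):
  for z in(.02,.065,.0995):
    p=cc["R"]@(P+[0,0,z])+cc["t"]; p=cc["intrinsics"]@p; print(n,z,((p[:2]/p[2]-o+.4)*5).round(1))
E
python3 st.py
```

```text
lid [ 0.61113968 -0.26466321  0.0995    ] [ 0.61690966 -0.26066708  0.0995    ]
tin [ 0.61094108 -0.25763005  0.065     ] [ 0.61563625 -0.25303475  0.065     ]
sc 0.02 [261.5 319.9]
sc 0.065 [250.2 243.9]
sc 0.0995 [241.2 183.1]
si 0.02 [252.8 314. ]
si 0.065 [253.4 242.9]
si 0.0995 [253.9 185.3]
t 39.17 tcp [ 0.6145 -0.2547  0.106 ] rot [1.799e+02 1.000e-01 8.970e+01] open 0.0214 F [-0.4 -0.8 -0.9]
```

```bash
python3 -m crank '[[0.3,-0.05,0.7,0,0,0,0.15],[0.3,-0.05,1.4,0,0,0,0.15],[0.3,-0.05,2.2,0,0,0,0.15],[0.3,-0.05,2.2,0,0,0,0.15],[0.3,-0.05,2.2,0,0,0,0.15]]';  python3 two.py e3 .614 -.2525 .06; python3 w.py w15
```

```text
time: 39.8
tool_pos: [0.6136, -0.2515, 0.0825]
tool_rot: [3.142, 0.0, 1.565]
contact_force: [0.1, -0.5, -0.3]
opening: 0.0211
scene 146 103
side 235 80
```

View pics/e3_scene.png

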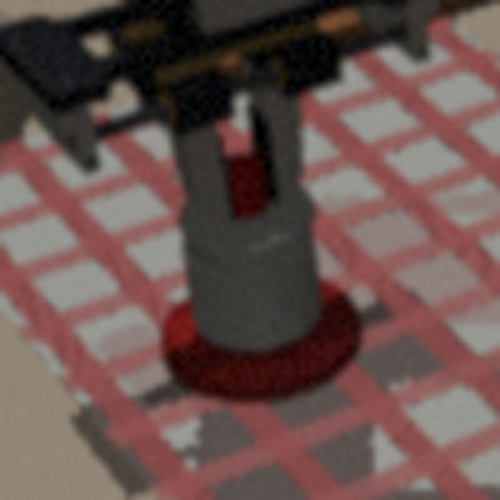

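View pics/e3_side.png

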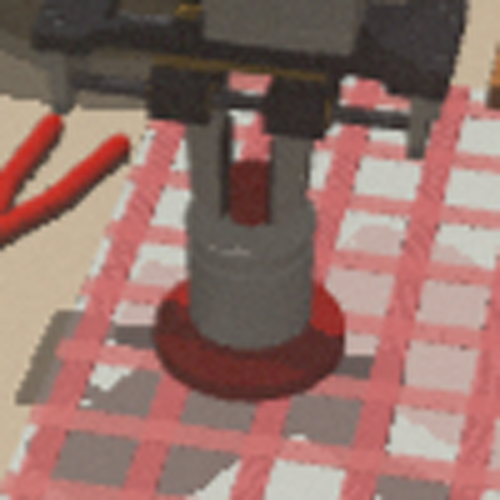

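View pics/w15.png

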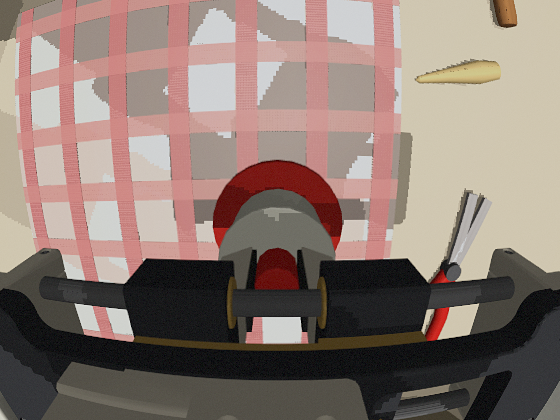

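The lid is lined up over the tin in both views, so I'll lower it.

```bash
python3 -m crank '[[0,0.02,0.3,0,0,0,0.15],[0,0.02,0.6,0,0,0,0.15],[0,0.02,0.8,0,0,0,0.15],[0,0.02,0.8,0,0,0,0.15]]';python3 -m crank '[[0,0,0.1,0,0,0,0.15],[0,0,0.2,0,0,0,0.15],[0,0,0.35,0,0,0,0.15],[0,0,0.35,0,0,0,0.15]]'
```

```text
time: 40.45
tool_pos: [0.6136, -0.2513, 0.0742]
tool_rot: [-3.141, -0.0, 1.565]
contact_force: [-0.6, -0.1, -0.2]
opening: 0.0214
time: 40.95
tool_pos: [0.614, -0.2518, 0.0716]
tool_rot: [3.141, 0.001, 1.565]
contact_force: [-0.1, -1.9, 3.7]
opening: 0.0217
```

```bash
python3 -m crank '[[0,0,0,0,0,0,0.6],[0,0,0,0,0,0,1],[0,0,0,0,0,0,1],[0,0,0,0,0,0,1],[0,0,0,0,0,0,1]]'; python3 -m crank '[[0,0,-3,0,0,0,1],[0,0,-8,0,0,0,1],[0,0,-13,0,0,0,1],[-0,-3,-15,0,0,0,1],[0,-6,-15,0,0,0,1]]'; python3 -m crank '[[6,-6,0,0,0,0,1],[6,-8,0,0,0,0,1],[6,-8,0,0,0,0,1]]';python3 two.py f1 .614 -.2525 .06;python3 two.py f2 .62 .226 .08; python3 - <<'E'
from h import *
c=read_camera("side");cv2.imwrite("pics/f.png",c["frame"][:,:,::-1])
E
```

```text
time: 41.58
tool_pos: [0.6137, -0.2513, 0.0709]
tool_rot: [-3.141, -0.0, 1.565]
contact_force: [-0.2, -0.2, -0.0]
opening: 0.0669
time: 42.2
tool_pos: [0.5539, -0.2514, 0.2233]
tool_rot: [3.138, 0.002, 1.565]
contact_force: [-0.2, 0.6, -0.3]
opening: 0.0922
time: 42.58
tool_pos: [0.4723, -0.1894, 0.2217]
tool_rot: [-3.141, -0.0, 1.565]
contact_force: [1.1, -0.8, 0.5]
opening: 0.0921
scene 146 103
side 235 80
scene 264 218
side 177 236
```

View pics/f1_scene.png

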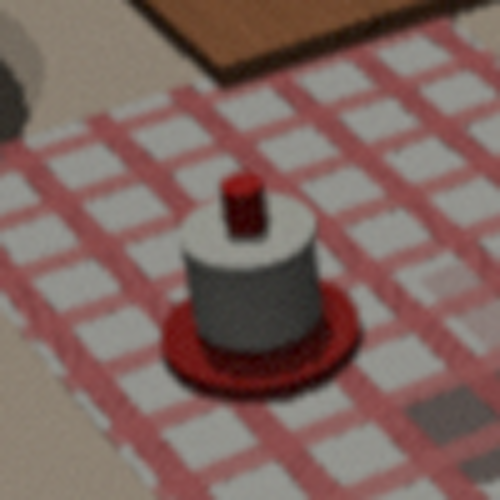

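View pics/f1_side.png

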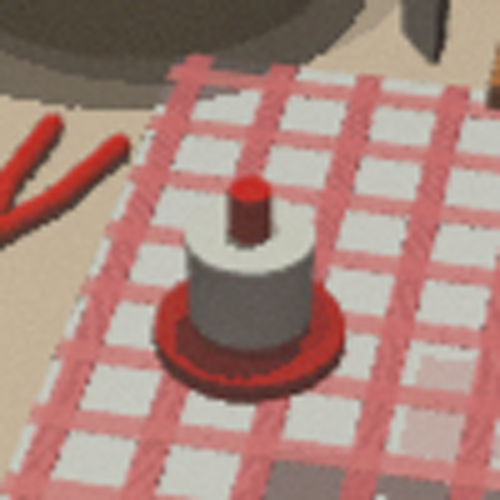

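View pics/f2_scene.png

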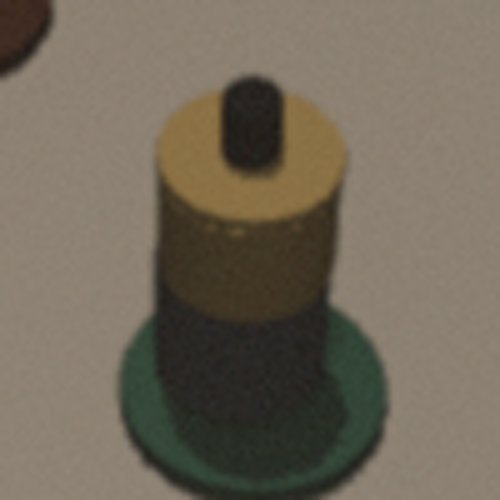

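View pics/f.png

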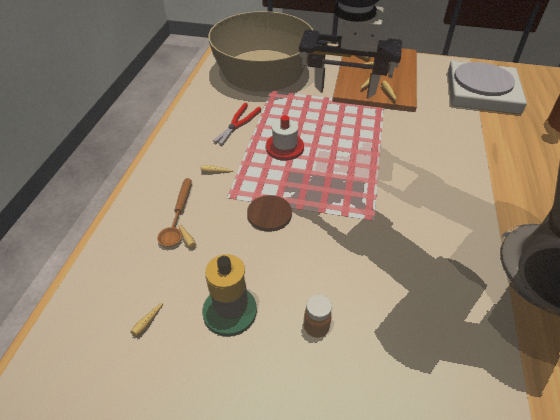

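Both carriers look upright and seated with no gaps, the jar at (318,316) in the side view hasn't moved, and the arm is clear. I'll hand in.

```bash
python3 -m crank '[[0,0,0,0,0,0,1],[0,0,0,0,0,0,1]]'; python3 -c "
from cell import robot
print(robot.hand_in())"
```

```text
time: 43.08
tool_pos: [0.4743, -0.1908, 0.2207]
tool_rot: [-3.141, -0.0, 1.565]
contact_force: [0.2, 0.7, 1.0]
opening: 0.0919
the job is handed in; nothing more can be done
None
```

Both lunch carriers are assembled, and I handed the job in at about 43 s of the 128 s allowed; no verdict is reported. Steel tin, brass tin and black-knobbed lid are on the green board. White tin and red-knobbed lid are on the red board.

**Last checks:**
- **Seating:** the fixed cameras show both carriers upright with no gaps. The lids made contact at tool heights of 0.1257 m (expected 0.1258) and 0.0716 m (expected 0.0715).
- **Jar and arm:** the amber jar stands where it was, and the arm was clear of everything at hand-in.

**What failed or disagreed:**
- **First lid grasp missed:** my first grasp of the black-knobbed lid closed over the top of the knob and nudged the lid a few mm. The wrist images put the fingertips about 6 mm above the reported tool point, not the 19 mm below it that `robot.nose_length` gives. I gripped lower after that, and both lid grasps held.
- **Steel tin position:** the fixed cameras put the steel tin about 8 mm off the green board's centre, while the arm's reading at release put it about 1 mm off. Both are inside the 15 mm limit.
- **White tin position:** the two fixed cameras differed by about 5 mm, and both put it within about 6 mm of the red board's centre.

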